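# Check spare slide shoes with a leaning go/no-go slot gauge

### The job

Check the two slide shoes on the grey mat with the leaning slot gauge, one at a time: push the shoe's tongue straight down the slot gently until it truly stops, hold it there a moment to see how far it went, then put it away before taking the next. A shoe that passes the wide go part and stops at the narrow no-go step is right and goes in the wooden tray; one that stops at the mouth or runs on to the bottom goes in the metal bin, beside the shoe that was rejected earlier. Stand each shoe upright on its foot, let go of it, and leave everything else where it is.

Things in the scene. Friction and masses are not known exactly. Their poses are not given: they have to be found in the camera images.
- shoe_a: slide shoe standing upright on the mat or, if rejected earlier, in the metal bin: flat steel tongue 36 (x) x 64 mm tall under a black head 32 (x) x 34 (y) x 26 (z) mm; 0.2 kg. Origin: centre of its foot's underside; z up (head centre at 77 mm); y across the tongue's gauged width. Heads are equal; tongues are 32 (too wide), 28 (right) and 23 mm (too narrow): which is which only the gauge tells. Alike after a half turn.
- shoe_b: another slide shoe, just as shoe_a in all that is told of it. Of the three, one (not always the same) already stands in the metal bin at its -x side and stays there; the two on the mat (3 mm thick, 260 x 260 mm) are to be gauged: one of them is right
- shoe_c: another slide shoe, just as shoe_a in all that is told of it. Of the three, one (not always the same) already stands in the metal bin at its -x side and stays there; the two on the mat (3 mm thick, 260 x 260 mm) are to be gauged: one of them is right
- gauge: steel slot gauge on a dark stand, fixed, 40 (x) x 72 (y) x 52 mm (z), leaning 35 degrees: the slot opens up and back towards the robot. Origin: centre of the slot's mouth, level with the top face, 110 mm above the shelf; z points out along the slot's axis, 35 degrees from vertical; y lies level across the gap; the slot is open at both x ends. Shoe z goes along gauge z, shoe y along gauge y, either way round.
- gauge_step (a point): centre of the no-go step, 22 mm down the slot's axis. From the top face down: bevel narrowing from 38 to 30 mm over the first 4 mm, go gap 30 mm wide down to this step, no-go gap 25.5 mm wide below it. A too wide shoe's foot stops in the bevel, 3 mm down; a right one's here, 22 mm down. Axes as the gauge's.
- gauge_floor (a point): centre of the slot's closed floor, 42 mm down the axis from the mouth, where the foot of a too narrow shoe stops. Axes as the gauge's. A narrow shoe more than 1 mm off centre may catch on the step: try again a little to either side before judging. All is rigid; a push of 5 to 10 N is plenty: do not ram it.
- keep_tray: wooden open tray for the right shoe, 130 (x) x 110 (y) x 30 mm high, walls and floor 5 mm thick, fixed. Origin: centre of its underside, z up.
- reject_bin: bare metal open bin for wrong shoes, 130 (x) x 110 (y) x 50 mm high, walls and floor 3 mm thick, fixed. Origin: centre of its underside, z up. The shoe rejected earlier stands 30 mm to the -x side of its centre; the other has room 30 mm to the +x side. It and the wooden tray may change places.
- coin_guide: brass funnel-shaped coin guide, wide end down, 64 mm across, 70 mm tall; bystander. Origin: centre of its underside.
- filter_frame: red plastic light filter frame lying flat, 100 x 80 x 6 mm; bystander. Origin: centre of its underside.
- foot_pad: grey rubber foot pad, a disc 40 mm across and 12 mm high; bystander. Origin: centre of its underside.
- lens_ring: chrome lens ring lying flat, 60 mm across, 14 mm high; bystander. Origin: centre of its underside.
- screwdriver: screwdriver lying flat across in front of the robot, 170 mm long along its x, under 35 mm high; bystander. Origin: at the height of its underside, near its middle.
- screw_jar: small glass screw jar with a metal lid, 52 mm across, 60 mm tall; bystander. Origin: centre of its underside.
Mind the look-alikes: they are no part of the job. Leave any blue or red look-alike of the reject_bin alone.

How it is judged (in metres and radians):
On the way, in this order (a step that is already met when the one before it is completed fails the run):
1. a first shoe is pushed down the gauge's slot to where it stops (too wide: at the mouth; right: at the no-go step; too narrow: at the floor), pressing on the gauge (((x of shoe_a in the frame of gauge between -0.025 and 0.025 m and y of shoe_a in the frame of gauge between -0.004 and 0.004 m and z of shoe_a in the frame of gauge between -0.0065 and 0.001 m and angle between the z axis of shoe_a and the z axis of gauge, either way round below 0.12 rad and contact force between shoe_a and gauge above 0.2 N) or (x of shoe_b in the frame of gauge between -0.025 and 0.025 m and y of shoe_b in the frame of gauge between -0.004 and 0.004 m and z of shoe_b in the frame of gauge between -0.0255 and -0.0185 m and angle between the z axis of shoe_b and the z axis of gauge, either way round below 0.12 rad and contact force between shoe_b and gauge above 0.2 N) or (x of shoe_c in the frame of gauge between -0.025 and 0.025 m and y of shoe_c in the frame of gauge between -0.004 and 0.004 m and z of shoe_c in the frame of gauge between -0.045 and -0.038 m and angle between the z axis of shoe_c and the z axis of gauge, either way round below 0.12 rad and contact force between shoe_c and gauge above 0.2 N))), for 0.1 s.
2. with that shoe put away where it belongs and the earlier reject still in the bin, the other shoe from the mat is pushed to its stop in the gauge ((((x of shoe_a in the frame of gauge between -0.025 and 0.025 m and y of shoe_a in the frame of gauge between -0.004 and 0.004 m and z of shoe_a in the frame of gauge between -0.0065 and 0.001 m and angle between the z axis of shoe_a and the z axis of gauge, either way round below 0.12 rad and contact force between shoe_a and gauge above 0.2 N) and (x of shoe_b in the frame of keep_tray between -0.055 and 0.055 m and y of shoe_b in the frame of keep_tray between -0.045 and 0.045 m and z of shoe_b in the frame of keep_tray below 0.012 m and angle between shoe_b's own z axis and vertical below 0.15 rad) and (x of shoe_c in the frame of reject_bin between -0.055 and 0.055 m and y of shoe_c in the frame of reject_bin between -0.045 and 0.045 m and z of shoe_c in the frame of reject_bin below 0.012 m and angle between shoe_c's own z axis and vertical below 0.15 rad)) or ((x of shoe_b in the frame of gauge between -0.025 and 0.025 m and y of shoe_b in the frame of gauge between -0.004 and 0.004 m and z of shoe_b in the frame of gauge between -0.0255 and -0.0185 m and angle between the z axis of shoe_b and the z axis of gauge, either way round below 0.12 rad and contact force between shoe_b and gauge above 0.2 N) and (x of shoe_a in the frame of reject_bin between -0.055 and 0.055 m and y of shoe_a in the frame of reject_bin between -0.045 and 0.045 m and z of shoe_a in the frame of reject_bin below 0.012 m and angle between shoe_a's own z axis and vertical below 0.15 rad) and (x of shoe_c in the frame of reject_bin between -0.055 and 0.055 m and y of shoe_c in the frame of reject_bin between -0.045 and 0.045 m and z of shoe_c in the frame of reject_bin below 0.012 m and angle between shoe_c's own z axis and vertical below 0.15 rad)) or ((x of shoe_c in the frame of gauge between -0.025 and 0.025 m and y of shoe_c in the frame of gauge between -0.004 and 0.004 m and z of shoe_c in the frame of gauge between -0.045 and -0.038 m and angle between the z axis of shoe_c and the z axis of gauge, either way round below 0.12 rad and contact force between shoe_c and gauge above 0.2 N) and (x of shoe_a in the frame of reject_bin between -0.055 and 0.055 m and y of shoe_a in the frame of reject_bin between -0.045 and 0.045 m and z of shoe_a in the frame of reject_bin below 0.012 m and angle between shoe_a's own z axis and vertical below 0.15 rad) and (x of shoe_b in the frame of keep_tray between -0.055 and 0.055 m and y of shoe_b in the frame of keep_tray between -0.045 and 0.045 m and z of shoe_b in the frame of keep_tray below 0.012 m and angle between shoe_b's own z axis and vertical below 0.15 rad)))), for 0.1 s.
At the end, for the whole second after the job is handed in: The right shoe (28 mm tongue) stands at rest in the wooden tray, the too wide and the too narrow one (one of them there from the start) in the metal bin, each within the walls, its foot within some 7 mm of the tray's floor, upright within 0.15 rad, all released (x of shoe_a in the frame of reject_bin between -0.055 and 0.055 m and y of shoe_a in the frame of reject_bin between -0.045 and 0.045 m and z of each of shoe_a, shoe_c in the frame of reject_bin below 0.012 m and angle between each of shoe_a, shoe_b, shoe_c's own z axis and vertical below 0.15 rad and x of shoe_b in the frame of keep_tray between -0.055 and 0.055 m and y of shoe_b in the frame of keep_tray between -0.045 and 0.045 m and z of shoe_b in the frame of keep_tray below 0.012 m and x of shoe_c in the frame of reject_bin between -0.055 and 0.055 m and y of shoe_c in the frame of reject_bin between -0.045 and 0.045 m and linear speed of each of shoe_a, shoe_b, shoe_c below 0.02 m/s); the robot touches nothing.
It fails at once if a bystander is moved more than 30 mm (distance of any of coin_guide, filter_frame, foot_pad, lens_ring, screwdriver, screw_jar from where it was at the start of the episode above 0.03 m).
It fails at once if a shoe is pressed on the gauge with more than 200 N (contact forces summed, a hard ram) (contact force between any of shoe_a, shoe_b, shoe_c and gauge above 200 N).
It also fails if it takes over 67 s, if anything falls off the work surface, if the arm or the gripper's body presses on something with over 40 N, if the wrist force passes 120 N, or if a joint passes its speed limit or range.

### The arm

A 6-joint arm with a two-finger parallel gripper is mounted at the origin on the work surface. World frame = base frame: x ahead of the robot, y to its left, z up, the work surface at z = 0. Lengths are in m, angles in degrees, forces in N, time in s.
With the tool pointing down it reaches from about 0.35 to 0.875 m from the base axis. Payload 4.2 kg.
Tool frame: the origin (TCP) lies between the finger pads; the fingertips stand 11 mm ahead of it and the grasp point (between the pads) lies 8 mm behind it; z points along the fingers, y is the direction in which the jaws open and shut (so a half turn about z gives the same grasp; the last joint's range is limited). The gripper opens to 87 mm and grips with 3 to 60 N. Pads are 19 mm wide; open, the fingers measure 117 mm over their backs; the gripper's body (75 mm by 190 mm) begins 51 mm behind the grasp point.
Start: joints at [-54.11, 22.042, 0.453, 0, -68.411, -14.817], TCP at [0.225, -0.583, 0.234] pointing down, gripper open.
Joint ranges: [-179.83, 179.83], [-69.29, 118.12], [-61.27, 80.66], [-181.25, 117.63], [-171.15, -9.14], [-177.46, 177.46]. Speed limits (degrees/s): [159.86, 159.86, 180, 180, 180, 180].

### API

Orientations are given as a 3x3 rotation matrix whose columns are the frame's x, y, z axes.
In Python, from station import sense, capture, get_calibration, finish_job, search_frame, cut_out gives the robot as it stands.
- The arm moves only by the tool arm_command, never from a script. Its argument "rows" is a list of rows, each an object with "fingers": the opening in per cent of the stroke, from 0 (shut) to 100 (fully open); "travel": the shift along the tool's x, y, z in cm, a list of three; "roll": the turn about the tool's z in degrees. A call has 1 to 10 rows; each row is the pose to reach, as a shift and turn from the pose commanded when the call began, along the tool's axes at that moment; what a row does not reach only later rows make up. A row lasts 1/10 s, in which the tool goes at most 50 mm and 8.59 degrees, less where a joint would pass 70% of its speed; a pose out of reach is approached as far as the arm can. A call with a gripper value outside its range is refused whole. The fingers move at their own pace and stop on an object; the grip force is fixed at half the most. Time passes only in rows, so rows that repeat a pose let the fingers close. It gives the time, the measured TCP pose, the force and the opening at its end, in the units of the state.
- sense(): the state, without advancing time (a new reading comes with each control period).
- capture(name): name is "scene" or "side" or "wrist"; returns (picture, depth): 480x640x3 uint8, red, green, blue; 480x640 float32, m along the optical axis (not along the pixel's ray), 0 where there is no reading.
- get_calibration(name): a dict with "fov_y" (degrees; the focal length in pixels is half the picture's height over the tangent of half this angle, whatever the lens; pixels are square), "cx", "cy" (the principal point, pixels), "origin" and "attitude" of the camera in the world; the wrist camera has in their place "mount" (4x4, takes a point from camera to tool coordinates, whose origin is the TCP and whose axes are the flange's). Camera axes: x right, y down, z forward; pixel columns grow to the right and rows downward; lengths in m; the calibration is good to about 2 mm. A picture is of the moment at which its call begins: read the wrist's pose just before it. get_calibration takes no time and is no camera call.
- finish_job(): hands the job in, once; it reports no verdict.
Trained networks look in the newest picture that a camera, given by its name, has taken for a name from the list of things; names that differ only in an ending like _2 or _b are one class to them, and where a whole thing is asked for, a point or a joint stands for the part that bears it (a point fixed in the world has none). Each returns a list of dicts, best first, with "p" (0 to 1); they miss things now and then, are a little off and sometimes report something else, mostly with a low value. They report only what shows in the picture. A call takes as long as a camera call. They do not tell look-alikes from the thing itself.
- search_frame(camera, label): "position" ([x, y, z] in m, in world coordinates, good to about 4 mm: the middle of the surface that is visible of it).
- cut_out(camera, label): "mask" (480x640 bool, what is visible of it).
The state is a dict: "time_s": time; "joints": joint angles; "joint_velocities": joint speeds; "effort": joint torques, N m; "tcp_pos": TCP position; "ee_rot": TCP orientation; "wrist_force": force on the tool from outside, world axes, zero at the start; "moment": the same for the moment, N m; "gripper_width": opening from 0.0 (shut) to 1.0 (fully open).
Only numpy, scipy, OpenCV 4.12 (cv2) and the standard library are available. Lean on these libraries where they do the work, as an engineer would, in place of code of your own. Each camera call takes 0.05 s, during which the arm holds its last target. There are 200 camera calls.

## Working session

There is one attempt and no reset: what is moved stays moved. The work goes in short steps, Python scripts to look and compute and a tool call to move; the robot and the scene stay as the last step left them, time stands still between calls to the robot, and variables do not carry over. Pictures are saved under pics/ and viewed, about 8 in all and at most 12, crops included, and the job is handed in when it is done.

Besides the shell and the picture viewer there is one more tool, called after "Request:" in YAML: its name, and indented under it one key for each argument. arm_command: Moves the arm, as the interface text tells. Its arguments: {"type":"object","properties":{"rows":{"type":"array","items":{"type":"object","properties":{"fingers":{"type":"number"},"travel":{"type":"array","items":{"type":"number"}},"roll":{"type":"number"}}}}},"required":["rows"]}

```bash
mkdir -p pics; ls
cat > h.py <<'E'
import numpy as np, cv2
from station import *
def K(n):
    c=get_calibration(n); f=240/np.tan(np.radians(c["fov_y"])/2); return c,f
def cam(n):
    c,f=K(n)
    if n=="wrist":
        s=sense(); T=np.eye(4); T[:3,:3]=np.array(s["ee_rot"]); T[:3,3]=s["tcp_pos"]; T=T@np.array(c["mount"])
        return f,c["cx"],c["cy"],T[:3,:3],T[:3,3]
    return f,c["cx"],c["cy"],np.array(c["attitude"]),np.array(c["origin"])
def cloud(n,d,C=None):
    f,cx,cy,R,o=C or cam(n)
    v,u=np.mgrid[:480,:640]
    P=np.stack([(u-cx)/f*d,(v-cy)/f*d,d],-1)@R.T+o
    P[d==0]=np.nan
    return P
def save(name,img): cv2.imwrite("pics/"+name,img[...,::-1])
E
python3 - <<'E'
from h import *
print(sense())
for n in ("scene","side"):
    C=cam(n); p,d=capture(n); save(n+".png",p); np.savez(n,p=p,d=d)
    print(n,C)
    for l in ("shoe_a","gauge","keep_tray","reject_bin","coin_guide","screw_jar","foot_pad","lens_ring","screwdriver","filter_frame"):
        print(l,[(np.round(r["position"],3).tolist(),round(r["p"],2)) for r in search_frame(n,l)])
E
```

```text
pics
{'time_s': 0.0, 'joints': array([-5.41097009e+01,  2.20921372e+01,  3.78995552e-01, -2.83031754e-02,
       -6.84095160e+01, -1.48161921e+01]), 'joint_velocities': array([-0.00656671,  0.00826848, -0.02065246,  0.10702397,  0.03100138,
       -0.024979  ]), 'effort': array([ 8.61834051e-04, -3.90662134e+01,  1.87408715e+01,  4.21999991e+00,
        1.09539740e-02, -1.95947723e-04]), 'tcp_pos': array([ 0.22454081, -0.58265686,  0.23244149]), 'ee_rot': array([[-9.33181605e-01, -3.59404109e-01, -8.82857333e-04],
       [-3.59405178e-01,  9.33179460e-01,  2.00357017e-03],
       [ 1.03772978e-04,  2.18699832e-03, -9.99997603e-01]]), 'wrist_force': array([ 0.07629563, -0.42868233, -0.1789121 ]), 'moment': array([-0.00343091,  0.01954988,  0.01531336]), 'gripper_width': 1.0010250956405597}
scene (np.float64(439.09337027822426), 319.2655766808467, 238.66195811677173, array([[-0.68051918,  0.62017529, -0.3902259 ],
       [ 0.73270493,  0.58039324, -0.35536906],
       [ 0.00609337, -0.52775591, -0.84937423]]), array([0.82296311, 0.28816144, 0.79002026]))
shoe_a [([0.441, -0.165, 0.069]
[... 936 characters left out ...]
], 0.9), ([0.465, 0.251, 0.071], 0.82), ([0.427, -0.164, 0.059], 0.63), ([0.474, -0.173, 0.021], 0.29)]
gauge [([0.628, -0.022, 0.097], 0.82), ([0.519, 0.355, 0.012], 0.26)]
keep_tray [([0.642, -0.288, 0.008], 0.93)]
reject_bin [([0.42, -0.41, 0.017], 0.76), ([0.472, -0.17, 0.021], 0.69), ([0.288, -0.23, 0.017], 0.66), ([0.403, 0.002, 0.018], 0.65)]
coin_guide [([0.686, 0.144, 0.029], 0.88), ([0.426, -0.165, 0.06], 0.45), ([0.577, 0.163, 0.068], 0.43)]
screw_jar [([0.759, -0.112, 0.038], 0.91), ([0.627, -0.019, 0.103], 0.55)]
foot_pad [([0.519, 0.358, 0.013], 0.59)]
lens_ring [([0.47, 0.066, 0.012], 0.69)]
screwdriver [([0.403, 0.0, 0.018], 0.74)]
filter_frame [([0.724, 0.301, 0.003], 0.59)]
```

View pics/scene.png

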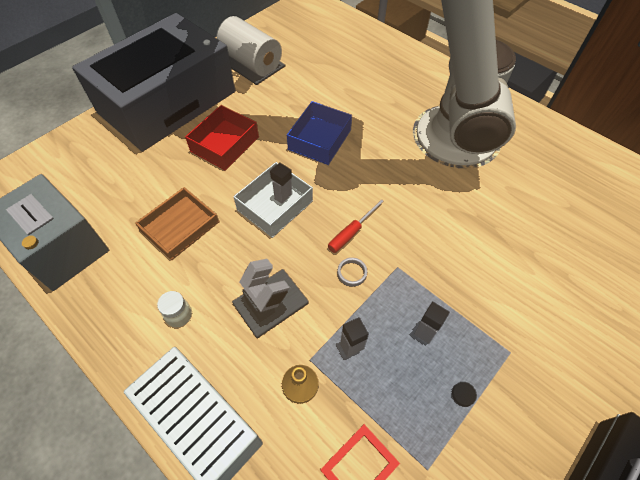

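View pics/side.png

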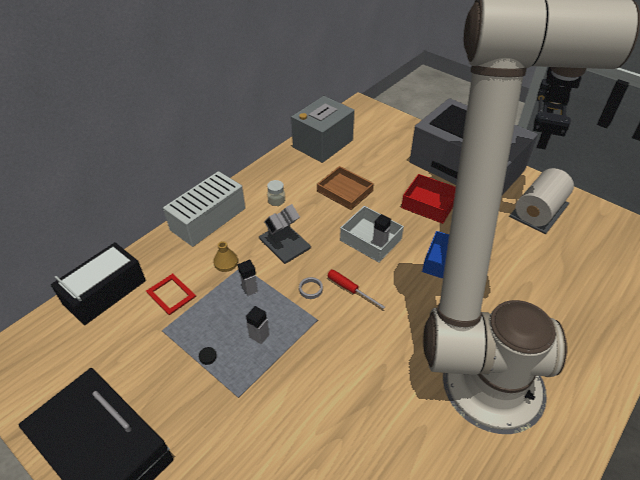

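The scene picture shows the bare metal bin at px (273,195) with a shoe standing in it. Its look-alikes are the red bin at (222,135) and the blue bin at (318,130). The wooden tray is at (178,222), the gauge at (268,295), and the mat shoes at (355,335) and (432,320). The side view agrees. The black foot pad at (463,393) is not a shoe.

```bash
cat > m1.py <<'E'
from h import *
D={n:np.load(n+".npz") for n in ("scene","side")}
P={n:cloud(n,D[n]["d"]) for n in D}
def sel(n,c,r,z0,z1):
    p=P[n].reshape(-1,3); m=(np.hypot(p[:,0]-c[0],p[:,1]-c[1])<r)&(p[:,2]>z0)&(p[:,2]<z1); return p[m]
def rect(p):
    (c,s,a)=cv2.minAreaRect((p[:,:2]*1000).astype(np.float32)); return np.round(c,1),np.round(s,1),round(a,1)
for nm,c in (("s1",(.585,.164)),("s2",(.477,.247)),("bin",(.44,-.167))):
    for n in P:
        a=sel(n,c,.05,.055,.13); top=a[a[:,2]>a[:,2].max()-.006]
        print(nm,n,"z",a[:,2].max().round(4),"top",rect(top),len(top))
        t=sel(n,c,.05,.02,.06); 
        print("  tongue",rect(t),len(t), "mat z",np.median(sel(n,(c[0],c[1]),.09,-.02,.012)[:,2]).round(4))
    print(" both tongue",rect(np.vstack([sel(n,c,.04,.02,.058) for n in P])))
for nm,c,w in (("bin",(.472,-.17),.045),("tray",(.64,-.288),.025)):
    for n in P:
        a=sel(n,c,.1,w-.004 if nm=="bin" else .026,.055 if nm=="bin" else .034)
        print(nm,n,rect(a),len(a),a[:,2].max())
S=[cv2.resize(D["scene"]["p"][240:350,210:330],None,fx=3.3,fy=3.3,interpolation=2),cv2.resize(D["side"]["p"][190:275,240:335],(400,363))]
save("g.png",np.hstack(S))
# wrist img not useful yet; gauge normals
for n in P:
    p=P[n]; m=(np.hypot(p[...,0]-.64,p[...,1]+.02)<.08)
    gx=np.roll(p,-1,1)-np.roll(p,1,1); gy=np.roll(p,-1,0)-np.roll(p,1,0)
    N=np.cross(gy,gx); N/=np.linalg.norm(N,axis=-1,keepdims=True)
    m&=p[...,2]>.03
    q=N[m]; pp=p[m]; k=np.isfinite(q).all(1); q,pp=q[k],pp[k]
    import collections
    h=collections.Counter(map(tuple,np.round(q*4).astype(int)))
    for b,cnt in h.most_common(6):
        s=(np.round(q*4).astype(int)==b).all(1); print(n,cnt,np.median(q[s],0).round(2),pp[s].mean(0).round(3),pp[s].min(0).round(3),pp[s].max(0).round(3))
E
python3 m1.py
```

```text
s1 scene z 0.0963 top (array([591. , 160.3]), array([34.1, 32.1]), 69.6) 365
  tongue (array([600. , 165.8]), array([22.3, 44.5]), 31.4) 181 mat z 0.0025
s1 side z 0.098 top (array([585.4, 160.6]), array([32.7, 32.8]), 66.7) 95
  tongue (array([583.4, 169.3]), array([43.9, 23.2]), 20.7) 149 mat z 0.0023
 both tongue (array([588.3, 160.1]), array([31. , 41.5]), 69.5)
s2 scene z 0.0966 top (array([475.4, 242.6]), array([32.7, 33.6]), 6.3) 338
  tongue (array([492.7, 244.9]), array([ 2.9, 31.5]), 7.0) 172 mat z 0.0029
s2 side z 0.0964 top (array([472.2, 242.1]), array([32.7, 35.2]), 6.0) 166
  tongue (array([463.6, 248.5]), array([47. , 27.2]), 50.4) 209 mat z 0.0027
 both tongue (array([473.5, 241.4]), array([41.8, 35.1]), 7.5)
bin scene z 0.0968 top (array([ 434.8, -176.1]), array([31. , 33.7]), 5.0) 179
  tongue (array([ 426.7, -151.8]), array([69.3, 58.3]), 86.9) 476 mat z 0.0015
bin side z 0.0975 top (array([ 430.5, -177. ]), array([30.6, 34.5]), 3.6) 90
  tongue (array([ 423.1, -155.2]), array([86.9, 59.5]), 72.0) 372 mat z 0.0012
 both tongue (array([ 426.9, -175.8]), array([30.6
[... 792 characters left out ...]
] [ 0.666 -0.042  0.031] [0.675 0.003 0.081]
scene 40 [-0.68  0.03  0.73] [ 0.629 -0.01   0.105] [ 0.603 -0.044  0.072] [0.658 0.024 0.122]
side 38 [ 0.22  0.97 -0.  ] [ 0.634 -0.007  0.093] [ 0.606 -0.032  0.035] [0.654 0.026 0.117]
side 20 [-0.25 -0.83  0.5 ] [ 0.625 -0.019  0.099] [ 0.602 -0.049  0.071] [0.652 0.007 0.119]
side 20 [-0.81  0.24 -0.53] [ 0.623 -0.006  0.072] [ 0.599 -0.037  0.039] [0.65  0.024 0.101]
side 19 [ 0.03  1.   -0.04] [0.632 0.003 0.093] [ 0.604 -0.036  0.035] [0.648 0.027 0.12 ]
side 19 [ 0.01  0.97 -0.22] [ 0.631 -0.002  0.088] [ 0.616 -0.031  0.046] [0.657 0.029 0.108]
side 14 [-0.23  0.95 -0.21] [ 0.636 -0.003  0.095] [ 0.614 -0.031  0.079] [0.653 0.026 0.11 ]
```

View pics/g.png

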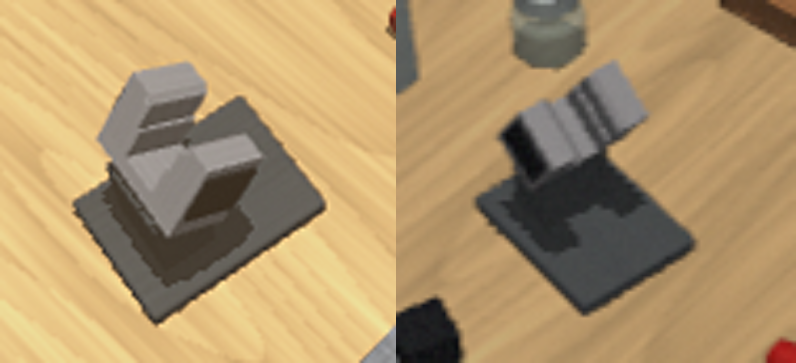

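The crop shows the gauge clearly, with its y axis yawed about -15° and the slot opening toward -x and up. Next I'll look straight down with the wrist camera.

```bash
cat >> h.py <<'E'
def go(x,y,z,yaw=None):
    "travel (cm) and roll to a world TCP target; yaw = direction of tool y, deg"
    s=sense(); R=np.array(s["ee_rot"]); d=R.T@(np.array([x,y,z])-s["tcp_pos"])*100
    r=None
    if yaw is not None:
        cur=np.degrees(np.arctan2(R[1,1],R[0,1])); r=(cur-yaw+90)%180-90
    return np.round(d,2).tolist(), r, "n>=%d"%np.ceil(np.linalg.norm(d)/5)
E
python3 - <<'E'
from h import *
c,f=K("wrist"); print(np.round(c["mount"],3),f)
print(go(.55,.10,.32,75))
E
```

```text
[[ 0.    -0.964 -0.268  0.073]
 [ 1.     0.     0.001  0.   ]
 [-0.    -0.268  0.964 -0.151]
 [ 0.     0.     0.     1.   ]] 361.5503410650401
([-54.91, 52.05, -8.64], np.float64(36.07319591279419), 'n>=16')
```

Request:
arm_command:
  rows:
    - {"travel": [-27, 26, -8.6], "roll": 18, "fingers": 100}
    - {"travel": [-27, 26, -8.6], "roll": 18, "fingers": 100}
    - {"travel": [-27, 26, -8.6], "roll": 18, "fingers": 100}
    - {"travel": [-27, 26, -8.6], "roll": 18, "fingers": 100}
    - {"travel": [-54.9, 52, -8.6], "roll": 36, "fingers": 100}
    - {"travel": [-54.9, 52, -8.6], "roll": 36, "fingers": 100}
    - {"travel": [-54.9, 52, -8.6], "roll": 36, "fingers": 100}
    - {"travel": [-54.9, 52, -8.6], "roll": 36, "fingers": 100}
    - {"travel": [-54.9, 52, -8.6], "roll": 36, "fingers": 100}
    - {"travel": [-54.9, 52, -8.6], "roll": 36, "fingers": 100}

```text
time_s: 2.1
tcp_pos: [0.43, -0.1506, 0.2995]
ee_rot: [[-0.966, 0.257, 0.001], [0.257, 0.966, -0.0], [-0.001, 0.0, -1.0]]
wrist_force: [0.9, 0.1, 0.3]
gripper_width: 0.998
```

Request:
arm_command:
  rows:
    - {"travel": [-5, 27, -2], "roll": 0, "fingers": 100}
    - {"travel": [-5, 27, -2], "roll": 0, "fingers": 100}
    - {"travel": [-5, 27, -2], "roll": 0, "fingers": 100}
    - {"travel": [-5, 27, -2], "roll": 0, "fingers": 100}
    - {"travel": [-5, 27, -2], "roll": 0, "fingers": 100}
    - {"travel": [-5, 27, -2], "roll": 0, "fingers": 100}
    - {"travel": [-5, 27, -2], "roll": 0, "fingers": 100}
    - {"travel": [-5, 27, -2], "roll": 0, "fingers": 100}
    - {"travel": [-5, 27, -2], "roll": 0, "fingers": 100}

```text
time_s: 3.0
tcp_pos: [0.547, 0.0947, 0.3189]
ee_rot: [[-0.966, 0.258, -0.0], [0.258, 0.966, -0.0], [0.0, -0.0, -1.0]]
wrist_force: [0.1, -0.1, 0.1]
gripper_width: 1.0
```

```bash
cat > m2.py <<'E'
from h import *
import sys
tag=sys.argv[1]
s=sense(); print(s["tcp_pos"].round(4)); C=cam("wrist"); p,d=capture("wrist"); save(tag+".png",p); np.savez(tag,p=p,d=d,R=C[3],o=C[4])
P=cloud("wrist",d,C).reshape(-1,3); P=P[np.isfinite(P).all(1)]
def sel(c,r,z0,z1): return P[(np.hypot(P[:,0]-c[0],P[:,1]-c[1])<r)&(P[:,2]>z0)&(P[:,2]<z1)]
def rect(p):
    (c,s,a)=cv2.minAreaRect((p[:,:2]*1000).astype(np.float32)); return np.round(c,1),np.round(s,1),round(a,1)
print("mat/table z",np.median(sel((.56,.2),.1,-.02,.02)[:,2]))
for nm,c in (("s1",(.588,.16)),("s2",(.474,.242)),("bin",(.433,-.176))):
    t=sel(c,.04,.06,.13)
    if len(t)>50:
        z=np.median(t[t[:,2]>t[:,2].max()-.008][:,2]); t=t[abs(t[:,2]-z)<.004]; print(nm,z.round(4),rect(t),len(t))
        t=sel(c,.04,.015,.055); print("  tongue",rect(t) if len(t)>5 else 0,len(t))
# gauge planes by RANSAC-ish: top face points
g=sel((.64,-.02),.07,.05,.14); np.save(tag+"_g",g); print("gauge",len(g),g.min(0),g.max(0))
E
python3 m2.py w1
```

```text
[0.547  0.0947 0.3189]
mat/table z 0.003006865965986455
s1 0.0929 (array([589. , 160.9]), array([34.3, 32.2]), 68.6) 917
  tongue (array([579.7, 155.5]), array([21.1, 44. ]), 31.2) 255
s2 0.093 (array([473.9, 243.1]), array([32. , 34.9]), 7.1) 1215
  tongue (array([475.7, 227.7]), array([35.8,  1.5]), 6.2) 304
bin 0.0928 (array([ 432.9, -175.8]), array([32.1, 35.7]), 4.2) 1093
  tongue (array([ 423.9, -175.6]), array([54.6, 43.1]), 2.3) 1048
gauge 1336 [ 0.60409591 -0.02651938  0.06250555] [0.65250403 0.03082    0.11805427]
```

Run:
```python
from h import *
z=np.load("w1.npz"); C=list(cam("wrist")); C[3]=z["R"]; C[4]=z["o"]; P=cloud("wrist",z["d"],tuple(C)); F=P.reshape(-1,3); F=F[np.isfinite(F).all(1)]
for nm,c,yd in (("s1",(589,160.9),68.6),("s2",(473.9,243.1),97.1)):
    a=np.radians(yd); ey=np.array([np.cos(a),np.sin(a)]); ex=np.array([ey[1],-ey[0]])
    q=F[:,:2]*1000-c; k=(np.hypot(*q.T)<32)&(F[:,2]>.012)&(F[:,2]<.06); 
    X,Y=q[k]@ex,q[k]@ey
    print(nm,len(X)); print(" y hist",np.histogram(Y,np.arange(-20,21,1))[0]); print(" x hist",np.histogram(X,np.arange(-22,23,1))[0])
gx=np.roll(P,-1,1)-np.roll(P,1,1); gy=np.roll(P,-1,0)-np.roll(P,1,0)
N=np.cross(gy,gx); N/=np.linalg.norm(N,axis=-1,keepdims=True)
# top face normal guess (-.55,.15,.82)
for g0 in ((-.55,.15,.82),):
    g0=np.array(g0)/np.linalg.norm(g0)
    m=(np.hypot(P[...,0]-.63,P[...,1]+.02)<.07)&(P[...,2]>.05)&((N@g0)>.9)
    v,u=np.where(m); print(len(v),u.min(),u.max(),v.min(),v.max())
    p=P[m]; h=p@g0; print("h hist",np.histogram(h,12))
save("w1c.png",cv2.resize(z["p"][160:400,380:640] if 0 else z["p"],None,fx=1.2,fy=1.2))
```

```text
s1 292
 y hist [  0   0   0   0   0   4 147   6   5   4   6   6   3   6   4   5   7   4
   7   5   7   4   3   7   7   1   7   7   6   4   7   6   4   3   0   0
   0   0   0   0]
 x hist [  0   0   0   5 143   6   6   4   6   5   5   3   4   5   2   6   2   5
   4   5   3   5   3   3   6   2   5   4   4   3   4   4   3   7   4   2
   6   3   3   2   0   0   0   0]
s2 366
 y hist [  0   0   0   5 358   3   0   0   0   0   0   0   0   0   0   0   0   0
   0   0   0   0   0   0   0   0   0   0   0   0   0   0   0   0   0   0
   0   0   0   0]
 x hist [ 0  0  0  0 10 10 11 10 10 11 11 10 11 11 11  8 11 10 12 11 10 10 11 11
 11  8  9 10 10 10 10 10 10 10 10 10 10 10 10  8  0  0  0  0]
238 238 281 285 312
h hist (array([ 98,   5,   0,   0,   1,   6,   0,   0,   0,   8,   4, 116]), array([-0.29761834, -0.29361973, -0.28962112, -0.28562251, -0.28162389,
       -0.27762528, -0.27362667, -0.26962806, -0.26562945, -0.26163084,
       -0.25763223, -0.25363362, -0.24963501]))
```

View pics/w1c.png

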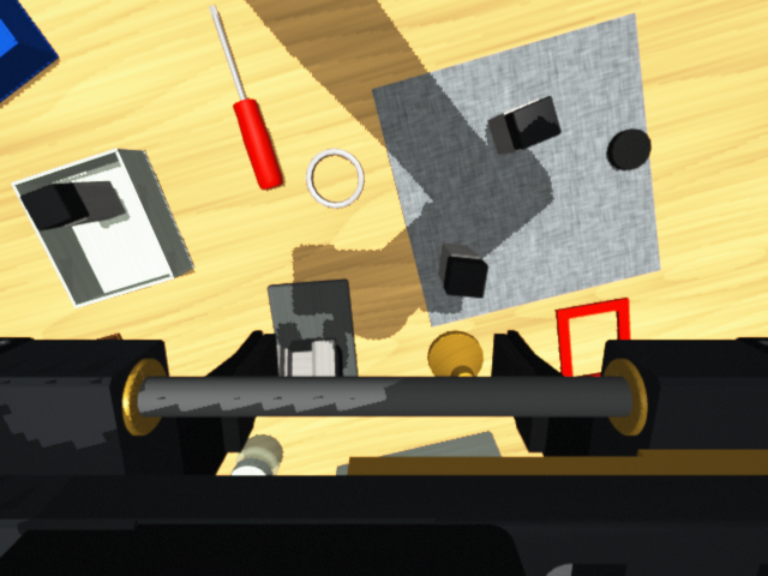

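The wrist picture shows s1 at px (465,272) and s2 at (530,125) on the mat. The tongue faces measure about 28 mm for s1 and 32 mm for s2, which the gauge will confirm. The gauge is hidden behind the gripper at (315,355), so I'll move on to see it.

Request:
arm_command:
  rows:
    - {"travel": [-18.7, -4.3, 0], "roll": 0, "fingers": 100}
    - {"travel": [-18.7, -4.3, 0], "roll": 0, "fingers": 100}
    - {"travel": [-18.7, -4.3, 0], "roll": 0, "fingers": 100}
    - {"travel": [-18.7, -4.3, 0], "roll": 0, "fingers": 100}
    - {"travel": [-18.7, -4.3, 0], "roll": 0, "fingers": 100}
    - {"travel": [-18.7, -4.3, 0], "roll": 0, "fingers": 100}

```text
time_s: 3.65
tcp_pos: [0.717, 0.004, 0.3174]
ee_rot: [[-0.966, 0.26, -0.002], [0.26, 0.966, -0.0], [0.002, -0.001, -1.0]]
wrist_force: [-0.7, 0.8, 0.9]
gripper_width: 1.001
```

```bash
cat > m3.py <<'E'
from h import *
s=sense(); print(s["tcp_pos"].round(4)); C=cam("wrist"); p,d=capture("wrist"); np.savez("w2",p=p,d=d,R=C[3],o=C[4])
P=cloud("wrist",d,C); F=P.reshape(-1,3)
m=(np.hypot(P[...,0]-.635,P[...,1]+.02)<.075)&(P[...,2]>.03)
v,u=np.where(m); print(len(v),u.min(),u.max(),v.min(),v.max())
save("w2.png",cv2.resize(p[max(0,v.min()-20):v.max()+20,u.min()-20:u.max()+20],None,fx=4,fy=4,interpolation=2))
gx=np.roll(P,-1,1)-np.roll(P,1,1); gy=np.roll(P,-1,0)-np.roll(P,1,0)
N=np.cross(gy,gx); N/=np.linalg.norm(N,axis=-1,keepdims=True)
g0=np.array([-.55,.15,.82]); g0/=np.linalg.norm(g0)
for it in range(3):
    k=m&((N@g0)>.96); p3=P[k]; h=p3@g0; top=p3[h>np.percentile(h,95)-.004]
    c=top.mean(0); w=np.linalg.svd(top-c)[2][2]; g0=w*np.sign(w[2])
print("top n",g0,"tilt",np.degrees(np.arccos(g0[2])),"az",np.degrees(np.arctan2(g0[1],g0[0])),len(top),top.min(0),top.max(0))
h=p3@g0-c@g0; print("levels mm",np.histogram(h*1000,np.arange(-50,4,2)))
az=np.arctan2(-g0[1],-g0[0]); ey=np.array([-np.sin(az),np.cos(az),0]); ex=np.cross(ey,g0)
Y=top@ey;X=top@ex
print("yaw",np.degrees(az)); ys=np.sort(Y); i=np.argmax(np.diff(ys)); print("Y range",ys[0],ys[-1],"gap",ys[i],ys[i+1]); print("X",X.min(),X.max())
# edge-fit of yaw: inner gap edges by x bins
q=(P[m]-c); H=q@g0; XX=P[m]@ex; YY=P[m]@ey
for a,b in ((-.003,.003),(-.02,-.006),(-.024,-.019),(-.04,-.025),(-.045,-.039)):
    k=(H>a)&(H<b)&(XX>X.min()-.002)&(XX<X.max()+.002); yy=np.sort(YY[k])
    if k.sum()>3: i=np.argmax(np.diff(yy)); print(a,b,k.sum(),"Y",yy[0].round(4),yy[-1].round(4),"gap",yy[i].round(4),yy[i+1].round(4))
for x0 in np.arange(X.min(),X.max(),.008):
    k=(X>=x0)&(X<x0+.008); yy=np.sort(Y[k]); i=np.argmax(np.diff(yy)); print("  x",x0.round(3),yy[[0,i,i+1,-1]].round(4),k.sum())
mid=(X.min()+X.max())/2
yc=float((ys[0]+ys[-1])/2)
print("mouth",ex*mid+ey*yc+g0*(c@g0))
E
python3 m3.py
```

```text
[0.717  0.004  0.3174]
66759 0 417 103 479Traceback (most recent call last):
  File "m3.py", line 6, in <module>
    save("w2.png",cv2.resize(p[max(0,v.min()-20):v.max()+20,u.min()-20:u.max()+20],None,fx=4,fy=4,interpolation=2))
                  ~~~~~~~~~~^^^^^^^^^^^^^^^^^^^^^^^^^^^^^^^^^^^^^^^^^^^^^^^^^^^^^^^^^^^^^^^^^^^^^^^^^^^^^^^^^^^^^^
cv2.error: OpenCV(4.12.0) /io/opencv/modules/imgproc/src/resize.cpp:4208: error: (-215:Assertion failed) !ssize.empty() in function 'resize'
```

Parts of the gripper above z=0.13 were included; I'll limit the height.

```bash
sed -i 's/(P\[...,2\]>.03)/(P[...,2]>.03)\&(P[...,2]<.13)/; s/u.min()-20:/max(0,u.min()-20):/' m3.py; python3 m3.py
```

```text
[0.7165 0.0048 0.3188]
4291 242 323 103 173
top n [-0.56294273  0.1017828   0.82020469] tilt 34.89471031675655 az 169.751363330895 260 [ 0.60011486 -0.04508813  0.09902858] [0.64312617 0.0268474  0.12248713]
levels mm (array([  0,   0,   1,  71,  73,   1,   0,   0,   0,   0,   0,   0,   0,
         2,   2,   0,   0,   0,   0,   0,   0,   3,   0,   3, 123, 133]), array([-50, -48, -46, -44, -42, -40, -38, -36, -34, -32, -30, -28, -26,
       -24, -22, -20, -18, -16, -14, -12, -10,  -8,  -6,  -4,  -2,   0,
         2]))
yaw -10.24863666910499
Y range 0.0673663370429492 0.1365065710322305 gap 0.08525622520890627 0.11888296994898843
X 0.5465798120456584 0.585868681081706
-0.003 0.003 1554 Y 0.0654 0.1377 gap 0.0864 0.1172
-0.02 -0.006 589 Y 0.0629 0.1403 gap 0.0869 0.1168
-0.024 -0.019 277 Y 0.0628 0.1397 gap 0.089 0.1144
-0.04 -0.025 465 Y 0.0633 0.1403 gap 0.0944 0.1039
-0.045 -0.039 927 Y 0.0658 0.1375 gap 0.0706 0.0715
  x 0.547 [0.0692 0.0852 0.1216 0.136 ] 58
  x 0.555 [0.0683 0.0829 0.1201 0.1365] 55
  x 0.563 [0.0686 0.0853 0.1218 0.1362] 43
  x 0.571 [0.0674 0.085  0.1193 0.1364] 54
  x 0.579 [0.0675 0.0843 0.1189 0.1359] 50
mouth [ 0.62160377 -0.00879977  0.11053247]
```

View pics/w2.png

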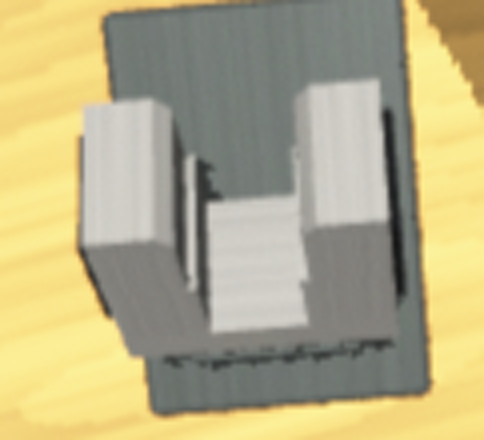

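```bash
cat > m4.py <<'E'
from h import *
z=np.load("w2.npz"); C=list(cam("wrist")); C[3]=z["R"]; C[4]=z["o"]; P=cloud("wrist",z["d"],tuple(C))
m=(np.hypot(P[...,0]-.635,P[...,1]+.01)<.09)&(P[...,2]<.13); Q=P[m]
print("z hist",[(round(b*1000),int(a)) for a,b in zip(*np.histogram(Q[:,2],np.arange(-.004,.03,.002)))])
st=Q[(Q[:,2]>.004)&(Q[:,2]<.03)]
print("stand",cv2.minAreaRect((st[:,:2]*1000).astype(np.float32)),np.median(st[:,2]))
for yaw in (-10,-12,-14,-16):
    a=np.radians(yaw); t=np.radians(35); h=np.array([np.cos(a),np.sin(a),0]); ey=np.array([-np.sin(a),np.cos(a),0]); g=-h*np.sin(t)+np.array([0,0,np.cos(t)]); ex=np.cross(ey,g)
    H=Q@g; q=Q[(H>np.percentile(H,99.5)-.006)]; c=np.median(q@g)
    X,Y,Z=Q@ex,Q@ey,Q@g-c
    k=(abs(Z)<.0015); r=cv2.minAreaRect((np.c_[X[k],Y[k]]*1000).astype(np.float32))
    # sharpness of walls: histogram peak of Y for points below the top
    w=(Z<-.005)&(Z>-.021); hh=np.histogram(Y[w]*1000,np.arange(50,155,.5)); o=np.argsort(hh[0])[::-1][:4]
    w2=(Z<-.024)&(Z>-.040); h2=np.histogram(Y[w2]*1000,np.arange(50,155,.5)); o2=np.argsort(h2[0])[::-1][:3]
    print(yaw,"top rect",np.round(r[0],1),np.round(r[1],1),round(r[2],2),k.sum(),"go walls",[(hh[1][i],int(hh[0][i])) for i in o],"nogo",[(h2[1][i],int(h2[0][i])) for i in o2],"c",c.round(4))
    print("    mouth", (ex*r[0][0]/1000+ey*r[0][1]/1000+g*c).round(4))
E
python3 m4.py
```

```text
z hist [(-4, 67), (-2, 3912), (0, 4704), (2, 126), (4, 0), (6, 2), (8, 128), (10, 1699), (12, 1905), (14, 51), (16, 0), (18, 0), (20, 0), (22, 0), (24, 0), (26, 0)]
stand ((630.7439575195312, -10.896968841552734), (90.32919311523438, 120.0568618774414), 79.66364288330078) 0.012035411240608695
-10 top rect [565.8  98.9] [72.2 41.7] 89.66 1382 go walls [(np.float64(83.5), 61), (np.float64(84.0), 40), (np.float64(61.0), 26), (np.float64(136.0), 21)] nogo [(np.float64(86.0), 72), (np.float64(85.5), 15), (np.float64(80.0), 7)] c -0.2617
    mouth [ 0.6214 -0.0091  0.1102]
-12 top rect [562.7 120.3] [41.7 72.2] 1.3 1346 go walls [(np.float64(105.5), 56), (np.float64(105.0), 45), (np.float64(82.5), 17), (np.float64(82.0), 14)] nogo [(np.float64(108.0), 43), (np.float64(107.5), 39), (np.float64(108.5), 8)] c -0.2595
    mouth [ 0.6215 -0.0091  0.1101]
-14 top rect [558.5 141.6] [41.2 72.1] 2.64 1089 go walls [(np.float64(127.0), 30), (np.float64(126.5), 28), (np.float64(127.5), 27), (np.float64(126.0), 24)] nogo [(np.float64(129.5), 30), (np.float64(130.0), 23), (np.float64(129.0), 22)] c -0.2571
    mouth [ 0.6213 -0.009   0.1097]
-16 top rect [554.4 163. ] [41.2 71.3] 4.78 801 go walls [(np.float64(149.0), 30), (np.float64(147.0), 19), (np.float64(147.5), 19), (np.float64(148.0), 18)] nogo [(np.float64(151.0), 20), (np.float64(151.5), 18), (np.float64(150.5), 17)] c -0.2544
    mouth [ 0.6217 -0.0087  0.1096]
```

The gauge picture shows the slot mouth centred in the crop. The fit is consistent: yaw -10.3°, tilt 34.9°, mouth at (0.6214, -0.0091, 0.1102), step and floor levels as given. Now I'll go to s1.

```bash
python3 -c "
from h import *
print(go(.589,.161,.15,68.6))"
```

```text
([16.31, 11.75, 16.97], np.float64(6.451658131495435), 'n>=6')
```

Request:
arm_command:
  rows:
    - {"travel": [16.3, 11.75, 17], "roll": 6.45, "fingers": 100}
    - {"travel": [16.3, 11.75, 17], "roll": 6.45, "fingers": 100}
    - {"travel": [16.3, 11.75, 17], "roll": 6.45, "fingers": 100}
    - {"travel": [16.3, 11.75, 17], "roll": 6.45, "fingers": 100}
    - {"travel": [16.3, 11.75, 17], "roll": 6.45, "fingers": 100}
    - {"travel": [16.3, 11.75, 17], "roll": 6.45, "fingers": 100}
    - {"travel": [16.3, 11.75, 17], "roll": 6.45, "fingers": 100}
    - {"travel": [16.3, 11.75, 17], "roll": 6.45, "fingers": 100}

```text
time_s: 4.55
tcp_pos: [0.5909, 0.1616, 0.1512]
ee_rot: [[-0.932, 0.363, 0.004], [0.363, 0.932, 0.001], [-0.003, 0.002, -1.0]]
wrist_force: [-1.1, 1.0, 0.9]
gripper_width: 0.999
```

```bash
python3 -c "
from h import *
print(sense()['tcp_pos'],go(.589,.161,.072,68.6))"; python3 m2.py w3 2>&1 | head -5
```

```text
[0.59090305 0.16157639 0.1511875 ] ([0.18, -0.14, 7.92], np.float64(0.09026333474479031), 'n>=2')
[0.5909 0.1616 0.1512]
mat/table z 0.0030062821654583405
s1 0.0929 (array([589.1, 160.9]), array([34.1, 32.4]), 68.8) 2739
  tongue (array([572.7, 167.3]), array([27.7,  1.1]), 68.9) 397
s2 0.0929 (array([475.3, 243.3]), array([29.6, 34.5]), 6.8) 2935
```

Request:
arm_command:
  rows:
    - {"travel": [0.18, -0.1, 4], "roll": 0, "fingers": 100}
    - {"travel": [0.18, -0.1, 7.9], "roll": 0, "fingers": 100}
    - {"travel": [0.18, -0.1, 7.9], "roll": 0, "fingers": 100}
    - {"travel": [0.18, -0.1, 7.9], "roll": 0, "fingers": 30}
    - {"travel": [0.18, -0.1, 7.9], "roll": 0, "fingers": 20}
    - {"travel": [0.18, -0.1, 7.9], "roll": 0, "fingers": 20}
    - {"travel": [0.18, -0.1, 7.9], "roll": 0, "fingers": 20}
    - {"travel": [0.18, -0.1, 7.9], "roll": 0, "fingers": 20}
    - {"travel": [0.18, -0.1, 7.9], "roll": 0, "fingers": 20}

```text
time_s: 5.5
tcp_pos: [0.5879, 0.1612, 0.0703]
ee_rot: [[-0.931, 0.364, 0.001], [0.364, 0.931, 0.0], [-0.001, 0.001, -1.0]]
wrist_force: [0.4, -0.1, 0.3]
gripper_width: 0.54
```

Request:
arm_command:
  rows:
    - {"travel": [0, 0, 0], "roll": 0, "fingers": 0}
    - {"travel": [0, 0, 0], "roll": 0, "fingers": 0}
    - {"travel": [0, 0, 0], "roll": 0, "fingers": 0}
    - {"travel": [0, 0, 0], "roll": 0, "fingers": 0}
    - {"travel": [0, 0, 0], "roll": 0, "fingers": 0}

```text
time_s: 6.0
tcp_pos: [0.5878, 0.161, 0.0699]
ee_rot: [[-0.931, 0.364, -0.0], [0.364, 0.931, -0.0], [0.0, -0.0, -1.0]]
wrist_force: [-0.3, -0.1, 1.5]
gripper_width: 0.382
```

Request:
arm_command:
  rows:
    - {"travel": [0, 0, -5], "roll": 0, "fingers": 0}
    - {"travel": [0, 0, -10], "roll": 0, "fingers": 0}
    - {"travel": [0, 0, -14], "roll": 0, "fingers": 0}
    - {"travel": [0, 0, -14], "roll": 0, "fingers": 0}
    - {"travel": [0, 0, -14], "roll": 0, "fingers": 0}

```text
time_s: 6.5
tcp_pos: [0.5873, 0.1611, 0.2099]
ee_rot: [[-0.931, 0.365, -0.0], [0.365, 0.931, 0.001], [0.001, 0.001, -1.0]]
wrist_force: [-1.4, -0.1, -3.4]
gripper_width: 0.386
```

```bash
cat > held.py <<'E'
from h import *
import sys
# held shoe in TOOL coordinates, by wrist depth
s=sense(); print("tcp",s["tcp_pos"].round(4),"w",s["gripper_width"],"F",s["wrist_force"].round(1))
c,f=K("wrist"); M=np.array(c["mount"]); p,d=capture("wrist")
T=cloud("wrist",d,(f,c["cx"],c["cy"],M[:3,:3],M[:3,3]))
m=(abs(T[...,1])<.03)&(T[...,2]>.012)&(T[...,2]<.09)&(abs(T[...,0])<.08)
q=T[m]; np.save("held",q)
save(sys.argv[1]+".png",p)
print(len(q),"Y",np.percentile(q[:,1]*1000,[0.5,5,50,95,99.5]).round(1))
# axis: the visible camera-side (+x) face of tongue: fit x vs z
gx=np.roll(T,-1,1)-np.roll(T,1,1); gy=np.roll(T,-1,0)-np.roll(T,1,0)
N=np.cross(gx,gy); N/=np.linalg.norm(N,axis=-1,keepdims=True)
k=m&(abs(N[...,1])<.3); q=T[k]; n=N[k]; a=np.degrees(np.arctan2(n[:,2],n[:,0])); 
h,e=np.histogram(a,np.arange(-180,181,5)); 
for i in np.argsort(h)[::-1][:3]:
    b=(a>=e[i])&(a<e[i+1]); r=q[b]; cc=r.mean(0); w=np.linalg.svd((r-cc)[:,[0,2]],full_matrices=False)[2][0]
    print("normal~",e[i],h[i],"c",cc.round(4),"face dir x,z",w.round(3),"tilt",round(float(np.degrees(np.arctan(w[0]/w[1]))),1),"z",(r[:,2].min().round(4),r[:,2].max().round(4)),"Y",np.percentile(r[:,1]*1000,[1,99]).round(1))
E
python3 held.py w4; python3 -c "
from h import *
print(go(.57,-.165,.20,92))"
```

```text
tcp [0.5873 0.1611 0.2099] w 0.38620499890717935 F [-1.4 -0.1 -3.4]
1447 Y [-13.4 -12.    0.3  12.8  14.1]
normal~ -180 468 c [0.0164 0.0002 0.0367] face dir x,z [-0.002 -1.   ] tilt 0.1 z (np.float64(0.0121), np.float64(0.0633)) Y [-12.4  12.9]
normal~ 175 304 c [0.0164 0.0003 0.0372] face dir x,z [ 0.001 -1.   ] tilt -0.1 z (np.float64(0.012), np.float64(0.0622)) Y [-12.3  13.1]
normal~ 170 96 c [0.0164 0.0006 0.0337] face dir x,z [-0.001 -1.   ] tilt 0.0 z (np.float64(0.0124), np.float64(0.0617)) Y [-11.9  12.4]
([-10.35, -30.93, 0.84], np.float64(-23.411963454334412), 'n>=7')
```

Run:
```python
from h import *
z=np.load("w1.npz"); C=list(cam("wrist")); C[3]=z["R"]; C[4]=z["o"]; F=cloud("wrist",z["d"],tuple(C)).reshape(-1,3)
k=(abs(F[:,0]-.46)<.08)&(abs(F[:,1]+.174)<.07)&(abs(F[:,2]-.05)<.003)
q=F[k]; k=~((abs(q[:,0]-.433)<.025)&(abs(q[:,1]+.176)<.025)); q=q[k]
print(len(q),cv2.minAreaRect((q[:,:2]*1000).astype(np.float32)))
r=q[(abs(q[:,1]+.174)<.03)&(q[:,0]>.48)]; print(r[:,0].min(),r[:,0].max())
```

```text
1285 ((461.6541442871094, -173.2958984375), (130.25474548339844, 112.27750396728516), 1.5229429006576538)
0.5228632646317334 0.5275283678709116
```

Request:
arm_command:
  rows:
    - {"travel": [-10.5, -31, 0], "roll": -23.4, "fingers": 0}
    - {"travel": [-10.5, -31, 0], "roll": -23.4, "fingers": 0}
    - {"travel": [-10.5, -31, 0], "roll": -23.4, "fingers": 0}
    - {"travel": [-10.5, -31, 0], "roll": -23.4, "fingers": 0}
    - {"travel": [-10.5, -31, 0], "roll": -23.4, "fingers": 0}
    - {"travel": [-10.5, -31, 0], "roll": -23.4, "fingers": 0}
    - {"travel": [-10.5, -31, 0], "roll": -23.4, "fingers": 0}
    - {"travel": [-10.5, -31, 0], "roll": -23.4, "fingers": 0}
    - {"travel": [-10.5, -31, 0], "roll": -23.4, "fingers": 0}

```text
time_s: 7.45
tcp_pos: [0.5713, -0.1664, 0.2072]
ee_rot: [[-0.999, -0.033, -0.005], [-0.033, 0.999, 0.001], [0.005, 0.001, -1.0]]
wrist_force: [-0.3, 0.9, -2.6]
gripper_width: 0.387
```

```bash
python3 -c "
from h import *
print(sense()['tcp_pos'],go(.560,-.165,.107,92))"
```

```text
[ 0.57127549 -0.1663954   0.20724779] ([1.07, 0.17, 10.03], np.float64(-0.09944076800753976), 'n>=3')
```

Request:
arm_command:
  rows:
    - {"travel": [1.5, 0, 5], "roll": 0, "fingers": 0}
    - {"travel": [1.5, 0, 10], "roll": 0, "fingers": 0}
    - {"travel": [1.5, 0, 10.5], "roll": 0, "fingers": 0}
    - {"travel": [1.8, 0, 10.5], "roll": 0, "fingers": 0}
    - {"travel": [2.3, 0, 10.5], "roll": 0, "fingers": 0}
    - {"travel": [2.8, 0, 10.5], "roll": 0, "fingers": 0}
    - {"travel": [3.3, 0, 10.5], "roll": 0, "fingers": 0}
    - {"travel": [3.8, 0, 10.5], "roll": 0, "fingers": 0}

```text
time_s: 8.25
tcp_pos: [0.5382, -0.1674, 0.1077]
ee_rot: [[-0.999, -0.036, 0.011], [-0.036, 0.999, -0.001], [-0.011, -0.001, -1.0]]
wrist_force: [5.1, 0.1, -0.0]
gripper_width: 0.39
```

```bash
python3 held.py w5
```

```text
tcp [ 0.5382 -0.1674  0.1077] w 0.390097004261781 F [ 5.1  0.1 -0. ]
2783 Y [-29.4 -24.9   0.4  25.   29.6]
normal~ -180 867 c [0.0147 0.0003 0.054 ] face dir x,z [-0.027 -1.   ] tilt 1.6 z (np.float64(0.0123), np.float64(0.0899)) Y [-28.9  29.1]
normal~ 175 585 c [ 0.0153 -0.0002  0.0645] face dir x,z [-0.026 -1.   ] tilt 1.5 z (np.float64(0.0125), np.float64(0.09)) Y [-28.8  29. ]
normal~ -175 247 c [0.0141 0.0009 0.0301] face dir x,z [ 0.047 -0.999] tilt -2.7 z (np.float64(0.012), np.float64(0.0767)) Y [-12.1  13.7]
```

Request:
arm_command:
  rows:
    - {"travel": [0.5, 0, 0], "roll": 0, "fingers": 0}
    - {"travel": [1.0, 0, 0], "roll": 0, "fingers": 0}
    - {"travel": [1.5, 0, 0], "roll": 0, "fingers": 0}
    - {"travel": [2.0, 0, 0], "roll": 0, "fingers": 0}
    - {"travel": [2.5, 0, 0], "roll": 0, "fingers": 0}
    - {"travel": [2.9, 0, 0], "roll": 0, "fingers": 0}
    - {"travel": [2.9, 0, 0], "roll": 0, "fingers": 0}
    - {"travel": [2.9, 0, 0], "roll": 0, "fingers": 0}

```text
time_s: 9.1
tcp_pos: [0.5067, -0.1684, 0.1054]
ee_rot: [[-0.999, -0.036, 0.003], [-0.036, 0.999, -0.0], [-0.003, -0.0, -1.0]]
wrist_force: [5.5, 1.0, -0.9]
gripper_width: 0.388
```

```bash
python3 held.py w6
```

```text
tcp [ 0.5067 -0.1684  0.1054] w 0.3883168317803265 F [ 5.5  1.  -0.9]
3273 Y [-28.3 -21.1  -4.   16.9  28.2]
normal~ -180 224 c [-0.0165 -0.0002  0.0816] face dir x,z [-0.002 -1.   ] tilt 0.1 z (np.float64(0.0714), np.float64(0.09)) Y [-29.3  28.9]
normal~ 175 166 c [-0.0164  0.0002  0.0821] face dir x,z [ 0.004 -1.   ] tilt -0.2 z (np.float64(0.072), np.float64(0.09)) Y [-28.9  27.7]
normal~ -160 85 c [-0.0159  0.001   0.0716] face dir x,z [ 0.359 -0.933] tilt -21.1 z (np.float64(0.0121), np.float64(0.0797)) Y [-29.6  29.1]
```

View pics/w6.png

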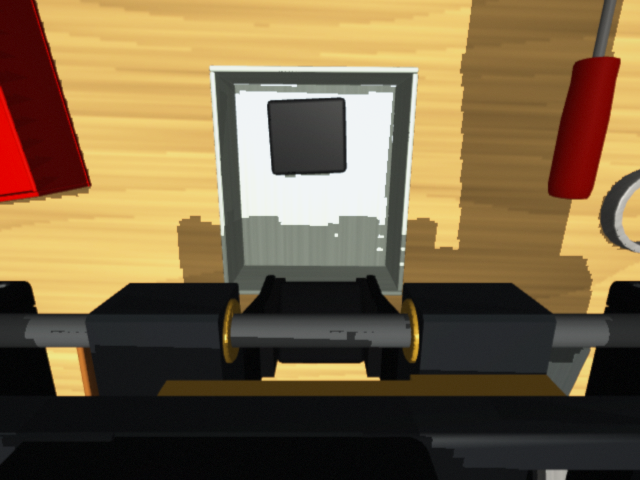

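The wrist picture shows the held head at px (320,320), tilted in the fingers; the bin and its shoe at (307,137) are undisturbed. I'll lift, turn to the gauge yaw, and measure the tilt.

Request:
arm_command:
  rows:
    - {"travel": [0, 0, -5], "roll": 0, "fingers": 0}
    - {"travel": [0, 0, -10], "roll": 0, "fingers": 0}
    - {"travel": [-4, 8, -13], "roll": 8, "fingers": 0}
    - {"travel": [-5, 16, -13], "roll": 12.3, "fingers": 0}
    - {"travel": [-5, 17, -13], "roll": 12.3, "fingers": 0}
    - {"travel": [-5, 17, -13], "roll": 12.3, "fingers": 0}
    - {"travel": [-5, 17, -13], "roll": 12.3, "fingers": 0}

```text
time_s: 9.85
tcp_pos: [0.5475, 0.0061, 0.2334]
ee_rot: [[-0.985, 0.175, -0.006], [0.175, 0.985, -0.001], [0.006, -0.002, -1.0]]
wrist_force: [-0.2, -0.3, -3.1]
gripper_width: 0.387
```

```bash
python3 held.py w7
python3 - <<'E'
from h import *
p,d=capture("side");np.savez("side2",p=p,d=d); T=sense(); R=np.array(T["ee_rot"])
q=(cloud("side",d).reshape(-1,3)-T["tcp_pos"])@R
q=q[np.isfinite(q).all(1)]; k=(abs(q[:,1])<.03)&(q[:,2]>.015)&(q[:,2]<.09)&(abs(q[:,0])<.09); np.save("sideh",q[k]);print(k.sum(),q[k].min(0),q[k].max(0))
print(go(.5552,.0029,.1955,79.7))
E
```

```text
tcp [0.5475 0.0061 0.2334] w 0.3874116656025071 F [-0.2 -0.3 -3.1]
2 Y [-22.8 -22.5 -19.9 -17.4 -17.1]
normal~ -160 2 c [ 0.0097 -0.0199  0.0125] face dir x,z [-1.     0.014] tilt -89.2 z (np.float64(0.0124), np.float64(0.0125)) Y [-22.8 -17.1]
137 [-0.05434932 -0.0145478   0.01546763] [0.00549284 0.0157362  0.06447459]
([-0.84, 0.11, 3.75], np.float64(0.07851620298242779), 'n>=1')held.py:17: RuntimeWarning: Mean of empty slice.
  b=(a>=e[i])&(a<e[i+1]); r=q[b]; cc=r.mean(0); w=np.linalg.svd((r-cc)[:,[0,2]],full_matrices=False)[2][0]
  ret = um.true_divide(
Traceback (most recent call last):
  File "held.py", line 17, in <module>
    b=(a>=e[i])&(a<e[i+1]); r=q[b]; cc=r.mean(0); w=np.linalg.svd((r-cc)[:,[0,2]],full_matrices=False)[2][0]
                                                    ~~~~~~~~~~~~~~~~~~~~~~~~~~~~~~~~~~~~~~~~~~~~~~~~~~~~~^^^
IndexError: index 0 is out of bounds for axis 0 with size 0
```

```bash
cat > tilt.py <<'E'
from h import *
# tilt of held shoe in tool x-z plane from side+scene cloud
s=sense(); R=np.array(s["ee_rot"]); A=[]
for n in ("side","scene"):
    p,d=capture(n); np.savez(n+"_t",p=p,d=d)
    T=(cloud(n,d)-s["tcp_pos"])@R
    gx=np.roll(T,-1,1)-np.roll(T,1,1); gy=np.roll(T,-1,0)-np.roll(T,1,0)
    N=np.cross(gx,gy); N/=np.linalg.norm(N,axis=-1,keepdims=True)
    m=(abs(T[...,1])<.02)&(T[...,2]>.022)&(T[...,2]<.085)&(T[...,0]<.03)&(T[...,0]>-.08)
    for lab,k in (("xface",m&(abs(N[...,1])<.35)),("yface",m&(abs(N[...,1])>.85))):
        q=T[k]
        if len(q)<15: print(n,lab,len(q)); continue
        c=q.mean(0)
        if lab=="xface":
            w=np.linalg.svd(q-c)[2][2]; r=abs((q-c)@w); q=q[r<.003]; c=q.mean(0); w=np.linalg.svd(q-c)[2][2]
            print(n,lab,len(q),"c",c.round(4),"normal",w.round(3),"tilt",round(float(np.degrees(np.arctan(w[2]/w[0]))),1),"zmax",q[:,2].max().round(4))
        else: print(n,lab,len(q),"Ymean",c[1].round(4),"rect xz",cv2.minAreaRect((q[:,[0,2]]*1000).astype(np.float32)))
E
python3 tilt.py
```

```text
side xface 10 c [-0.0106 -0.0028  0.0409] normal [ 0.861 -0.042  0.507] tilt 30.5 zmax 0.0659
side yface 66 Ymean 0.012 rect xz ((-30.318439483642578, 40.55546569824219), (31.02366828918457, 37.95614242553711), 31.1608943939209)
scene xface 134 c [-0.0507 -0.0001  0.0343] normal [-0.87  -0.01  -0.493] tilt 29.6 zmax 0.0473
scene yface 213 Ymean 0.0124 rect xz ((-31.001901626586914, 36.807899475097656), (36.50290298461914, 42.6491813659668), 29.533493041992188)
```

```bash
python3 -c "
from h import *
print(go(.518,-.168,.22,92)); print(go(.518,-.168,.105,92))"
```

```text
([-0.14, -17.28, 1.39], np.float64(-12.344208282269832), 'n>=4')
([-0.19, -17.26, 12.89], np.float64(-12.344208282269832), 'n>=5')
```

Request:
arm_command:
  rows:
    - {"travel": [-0.2, -17.3, 1.4], "roll": -12.3, "fingers": 0}
    - {"travel": [-0.2, -17.3, 1.4], "roll": -12.3, "fingers": 0}
    - {"travel": [-0.2, -17.3, 1.4], "roll": -12.3, "fingers": 0}
    - {"travel": [-0.2, -17.3, 3], "roll": -12.3, "fingers": 0}
    - {"travel": [-0.2, -17.3, 8], "roll": -12.3, "fingers": 0}
    - {"travel": [-0.2, -17.3, 12.9], "roll": -12.3, "fingers": 0}
    - {"travel": [-0.2, -17.3, 12.9], "roll": -12.3, "fingers": 0}
    - {"travel": [-0.2, -17.3, 12.9], "roll": -12.3, "fingers": 0}

```text
time_s: 10.85
tcp_pos: [0.5202, -0.1684, 0.1061]
ee_rot: [[-0.999, -0.035, -0.002], [-0.035, 0.999, -0.001], [0.002, -0.001, -1.0]]
wrist_force: [0.5, 0.5, -1.2]
gripper_width: 0.392
```

Push to x = 0.500, lift and return.

Request:
arm_command:
  rows:
    - {"travel": [0.7, 0, 0], "roll": 0, "fingers": 0}
    - {"travel": [1.2, 0, 0], "roll": 0, "fingers": 0}
    - {"travel": [1.7, 0, 0], "roll": 0, "fingers": 0}
    - {"travel": [2.15, 0, 0], "roll": 0, "fingers": 0}
    - {"travel": [2.15, 0, 0], "roll": 0, "fingers": 0}
    - {"travel": [2.15, 0, 0], "roll": 0, "fingers": 0}

```text
time_s: 11.45
tcp_pos: [0.5026, -0.168, 0.1083]
ee_rot: [[-0.999, -0.037, 0.008], [-0.037, 0.999, -0.001], [-0.008, -0.001, -1.0]]
wrist_force: [4.9, 1.4, 5.2]
gripper_width: 0.387
```

Request:
arm_command:
  rows:
    - {"travel": [0, 0, -5], "roll": 0, "fingers": 0}
    - {"travel": [0, 0, -10], "roll": 0, "fingers": 0}
    - {"travel": [-4.7, 8, -12.5], "roll": 8, "fingers": 0}
    - {"travel": [-5.5, 16, -12.5], "roll": 12.3, "fingers": 0}
    - {"travel": [-5.5, 17, -12.5], "roll": 12.3, "fingers": 0}
    - {"travel": [-5.5, 17, -12.5], "roll": 12.3, "fingers": 0}
    - {"travel": [-5.5, 17, -12.5], "roll": 12.3, "fingers": 0}

```text
time_s: 12.15
tcp_pos: [0.5467, 0.0069, 0.2296]
ee_rot: [[-0.985, 0.174, -0.006], [0.174, 0.985, -0.001], [0.005, -0.002, -1.0]]
wrist_force: [-0.0, -0.5, -3.1]
gripper_width: 0.388
```

```bash
python3 tilt.py;  python3 -c "
from h import *
print(sense()['tcp_pos'],go(.5552,.0029,.1955,79.7))"
```

```text
side xface 10 c [-0.0106 -0.0032  0.0383] normal [0.851 0.085 0.518] tilt 31.3 zmax 0.0561
side yface 68 Ymean 0.0122 rect xz ((-32.50672149658203, 39.66459655761719), (32.94568634033203, 33.69215393066406), 23.279800415039062)
scene xface 134 c [-0.0513 -0.0014  0.0339] normal [-0.851 -0.006 -0.526] tilt 31.7 zmax 0.0468
scene yface 201 Ymean 0.011 rect xz ((-32.36558532714844, 35.62260055541992), (36.52101516723633, 44.5474967956543), 31.340747833251953)
[0.54605137 0.0040718  0.22934817] ([-0.94, 0.05, 3.38], np.float64(0.09489076113274564), 'n>=1')
```

```bash
python3 -c "
from h import *
print(sense()['tcp_pos'],go(.5699,-.0002,.1817,79.7))"
```

```text
[0.54605137 0.0040718  0.22934817] ([-2.45, 0.01, 4.75], np.float64(0.09489076113274564), 'n>=2')
```

Request:
arm_command:
  rows:
    - {"travel": [-1.5, 0, 2.5], "roll": 0, "fingers": 0}
    - {"travel": [-2.45, 0, 4.75], "roll": 0, "fingers": 0}
    - {"travel": [-2.45, 0, 4.75], "roll": 0, "fingers": 0}
    - {"travel": [-2.45, 0, 4.75], "roll": 0, "fingers": 0}
    - {"travel": [-2.45, 0, 4.75], "roll": 0, "fingers": 0}

```text
time_s: 12.75
tcp_pos: [0.5721, -0.0012, 0.1844]
ee_rot: [[-0.984, 0.179, 0.001], [0.179, 0.984, -0.0], [-0.001, -0.0, -1.0]]
wrist_force: [-0.3, 0.3, -2.5]
gripper_width: 0.391
```

```bash
cat > gp.py <<'E'
from h import *
import sys
th,off,L=np.radians(float(sys.argv[1])),float(sys.argv[2]),float(sys.argv[3])  # tilt deg, axis offset tool x (m), foot-pivot (m)
s=sense(); R=np.array(s["ee_rot"])
f=np.array([off*np.cos(th)-L*np.sin(th),0,L*np.cos(th)+off*np.sin(th)-.008])
F=s["tcp_pos"]+R@f
a=np.radians(-10.3); t=np.radians(35); h=np.array([np.cos(a),np.sin(a),0]); ey=np.array([-np.sin(a),np.cos(a),0]); g=-h*np.sin(t)+np.array([0,0,np.cos(t)]); ex=np.cross(ey,g)
q=F-np.array([.6213,-.0094,.1102]); fw=s["wrist_force"]
print("foot in gauge mm: x %.1f y %.1f z %.1f"%tuple(1000*np.array([q@ex,q@ey,q@g])),"force xyz gauge",np.round([fw@ex,fw@ey,fw@g],1),"jaw yaw",np.degrees(np.arctan2(R[1,1],R[0,1])).round(2),"t",s["time_s"])
E
python3 gp.py 31.6 -.0016 .075
```

```text
foot in gauge mm: x 3.5 y -0.8 z 20.9 force xyz gauge [-1.7  0.2 -1.8] jaw yaw 79.68 t 12.75
```

Request:
arm_command:
  rows:
    - {"travel": [-0.3, 0.07, 0.9], "roll": 0, "fingers": 0}
    - {"travel": [-0.6, 0.07, 1.3], "roll": 0, "fingers": 0}
    - {"travel": [-0.8, 0.07, 1.65], "roll": 0, "fingers": 0}
    - {"travel": [-0.8, 0.07, 1.65], "roll": 0, "fingers": 0}
    - {"travel": [-0.8, 0.07, 1.65], "roll": 0, "fingers": 0}

```text
time_s: 13.25
tcp_pos: [0.5803, -0.0012, 0.1667]
ee_rot: [[-0.984, 0.178, -0.0], [0.178, 0.984, -0.0], [0.0, -0.0, -1.0]]
wrist_force: [0.7, -0.0, -2.8]
gripper_width: 0.389
```

```bash
python3 gp.py 31.6 -.0016 .075
```

```text
foot in gauge mm: x -0.1 y 0.7 z 1.9 force xyz gauge [-1.1  0.1 -2.7] jaw yaw 79.73 t 13.25
```

Request:
arm_command:
  rows:
    - {"travel": [0, -0.05, 0], "roll": 0, "fingers": 0}
    - {"travel": [-0.12, -0.05, 0.16], "roll": 0, "fingers": 0}
    - {"travel": [-0.23, -0.05, 0.33], "roll": 0, "fingers": 0}
    - {"travel": [-0.34, -0.05, 0.49], "roll": 0, "fingers": 0}
    - {"travel": [-0.46, -0.05, 0.66], "roll": 0, "fingers": 0}
    - {"travel": [-0.46, -0.05, 0.66], "roll": 0, "fingers": 0}

```text
time_s: 13.85
tcp_pos: [0.5847, -0.0026, 0.1598]
ee_rot: [[-0.984, 0.179, -0.001], [0.179, 0.984, -0.0], [0.001, -0.0, -1.0]]
wrist_force: [0.3, -0.7, -2.5]
gripper_width: 0.384
```

```bash
python3 gp.py 31.6 -.0016 .075
```

```text
foot in gauge mm: x -0.4 y 0.1 z -6.4 force xyz gauge [-1.  -0.6 -2.3] jaw yaw 79.72 t 13.85
```

Request:
arm_command:
  rows:
    - {"travel": [-0.23, 0, 0.33], "roll": 0, "fingers": 0}
    - {"travel": [-0.46, 0, 0.66], "roll": 0, "fingers": 0}
    - {"travel": [-0.63, 0, 0.9], "roll": 0, "fingers": 0}
    - {"travel": [-0.75, 0, 1.07], "roll": 0, "fingers": 0}
    - {"travel": [-0.8, 0, 1.15], "roll": 0, "fingers": 0}
    - {"travel": [-0.86, 0, 1.23], "roll": 0, "fingers": 0}
    - {"travel": [-0.86, 0, 1.23], "roll": 0, "fingers": 0}

```text
time_s: 14.55
tcp_pos: [0.5928, -0.0041, 0.1482]
ee_rot: [[-0.984, 0.178, -0.001], [0.178, 0.984, -0.0], [0.001, -0.0, -1.0]]
wrist_force: [-2.6, 1.3, -0.1]
gripper_width: 0.388
```

```bash
python3 gp.py 31.6 -.0016 .075
```

```text
foot in gauge mm: x -0.3 y 0.1 z -20.7 force xyz gauge [-2.4  0.9  1.5] jaw yaw 79.73 t 14.55
```

Request:
arm_command:
  rows:
    - {"travel": [-0.06, 0, 0.08], "roll": 0, "fingers": 0}
    - {"travel": [-0.11, 0, 0.16], "roll": 0, "fingers": 0}
    - {"travel": [-0.11, 0, 0.16], "roll": 0, "fingers": 0}
    - {"travel": [-0.11, 0, 0.16], "roll": 0, "fingers": 0}

```text
time_s: 14.95
tcp_pos: [0.5929, -0.0042, 0.1478]
ee_rot: [[-0.984, 0.178, -0.002], [0.178, 0.984, -0.0], [0.002, -0.001, -1.0]]
wrist_force: [-7.8, 1.7, 7.5]
gripper_width: 0.388
```

```bash
python3 gp.py 31.6 -.0016 .075; python3 tilt.py
```

```text
foot in gauge mm: x -0.5 y 0.0 z -21.0 force xyz gauge [-2.2  0.3 10.7] jaw yaw 79.75 t 14.95
side xface 22 c [-0.0206 -0.0077  0.0568] normal [-0.858 -0.197 -0.474] tilt 28.9 zmax 0.0849
side yface 26 Ymean 0.008 rect xz ((-33.13312530517578, 52.178802490234375), (32.154937744140625, 56.81181716918945), 18.19748306274414)
scene xface 200 c [-0.0614 -0.0046  0.0502] normal [-0.859  0.063 -0.508] tilt 30.6 zmax 0.0838
scene yface 112 Ymean 0.0087 rect xz ((-41.08661651611328, 42.10505676269531), (34.286312103271484, 66.9256820678711), 64.85771942138672)
```

The shoe stopped hard at z = -21 mm, about 13 N above the free reading. It passed the go part and stopped at the step, so s1 is the right one. I'll nudge the head a little to seat it flat against the step, then hold.

Request:
arm_command:
  rows:
    - {"travel": [0.12, 0, 0.12], "roll": 0, "fingers": 0}
    - {"travel": [0.28, 0, 0.22], "roll": 0, "fingers": 0}
    - {"travel": [0.28, 0, 0.25], "roll": 0, "fingers": 0}
    - {"travel": [0.28, 0, 0.25], "roll": 0, "fingers": 0}
    - {"travel": [0.28, 0, 0.25], "roll": 0, "fingers": 0}

```text
time_s: 15.55
tcp_pos: [0.5922, -0.004, 0.1471]
ee_rot: [[-0.984, 0.177, 0.003], [0.177, 0.984, -0.001], [-0.004, 0.0, -1.0]]
wrist_force: [-5.7, 1.1, 10.4]
gripper_width: 0.385
```

```bash
python3 gp.py 33 -.0016 .075
```

```text
foot in gauge mm: x 0.7 y 0.2 z -21.3 force xyz gauge [ 1.2  0.  11.8] jaw yaw 79.78 t 15.55
```

Request:
arm_command:
  rows:
    - {"travel": [1.4, 0, -2], "roll": 0, "fingers": 0}
    - {"travel": [2.9, 0, -4.1], "roll": 0, "fingers": 0}
    - {"travel": [4.3, 0, -6.1], "roll": 0, "fingers": 0}
    - {"travel": [6.5, -4, -7], "roll": -5, "fingers": 0}
    - {"travel": [8, -9, -7], "roll": -12, "fingers": 0}
    - {"travel": [9, -14, -7], "roll": -12, "fingers": 0}
    - {"travel": [9, -18, -7], "roll": -12, "fingers": 0}
    - {"travel": [9, -18.8, -7], "roll": -12, "fingers": 0}
    - {"travel": [9, -18.8, -7], "roll": -12, "fingers": 0}

```text
time_s: 16.45
tcp_pos: [0.4693, -0.174, 0.2139]
ee_rot: [[-1.0, -0.027, 0.001], [-0.027, 1.0, -0.0], [-0.001, -0.0, -1.0]]
wrist_force: [-0.1, -0.2, -1.9]
gripper_width: 0.386
```

```bash
python3 -c "
from h import *
print(sense()['tcp_pos'],go(.470,-.173,.085,91.5))"; python3 tilt.py | grep xface
```

```text
[ 0.46930193 -0.17400058  0.21388633] ([-0.06, 0.1, 12.89], np.float64(0.051767464857874756), 'n>=3')
side xface 12
scene xface 112 c [-0.052   0.0018  0.0337] normal [-0.85  -0.01  -0.526] tilt 31.7 zmax 0.0458
```

Request:
arm_command:
  rows:
    - {"travel": [-0.1, 0.1, 5], "roll": 0, "fingers": 0}
    - {"travel": [-0.1, 0.1, 9.5], "roll": 0, "fingers": 0}
    - {"travel": [-0.1, 0.1, 12.9], "roll": 0, "fingers": 0}
    - {"travel": [-0.1, 0.1, 12.9], "roll": 0, "fingers": 0}
    - {"travel": [-0.5, 0.1, 12.6], "roll": 0, "fingers": 0}
    - {"travel": [-1.0, 0.1, 12.1], "roll": 0, "fingers": 0}
    - {"travel": [-1.5, 0.1, 11.6], "roll": 0, "fingers": 0}
    - {"travel": [-2.0, 0.1, 11.2], "roll": 0, "fingers": 0}
    - {"travel": [-2.5, 0.1, 10.9], "roll": 0, "fingers": 0}
    - {"travel": [-3.0, 0.1, 10.7], "roll": 0, "fingers": 0}

```text
time_s: 17.55
tcp_pos: [0.5006, -0.1708, 0.1077]
ee_rot: [[-1.0, -0.03, 0.002], [-0.03, 1.0, -0.0], [-0.002, -0.0, -1.0]]
wrist_force: [-0.2, 0.2, -1.8]
gripper_width: 0.387
```

Request:
arm_command:
  rows:
    - {"travel": [-0.4, 0, -0.2], "roll": 0, "fingers": 0}
    - {"travel": [-0.75, 0, -0.3], "roll": 0, "fingers": 0}
    - {"travel": [-0.75, 0, -0.3], "roll": 0, "fingers": 0}
    - {"travel": [-0.75, 0, -0.3], "roll": 0, "fingers": 0}
    - {"travel": [-0.75, 0, -0.3], "roll": 0, "fingers": 0}

```text
time_s: 18.05
tcp_pos: [0.5065, -0.1706, 0.1096]
ee_rot: [[-1.0, -0.03, -0.001], [-0.03, 1.0, 0.0], [0.001, 0.0, -1.0]]
wrist_force: [-0.3, 1.0, -3.2]
gripper_width: 0.382
```

```bash
python3 tilt.py; python3 held.py w8 2>/dev/null
```

```text
side xface 49 c [-0.0163  0.0018  0.0701] normal [ 0.999 -0.032 -0.029] tilt -1.7 zmax 0.0848
side yface 20 Ymean 0.0112 rect xz ((-25.92209243774414, 41.4185791015625), (41.16886901855469, 14.931964874267578), 50.33087158203125)
scene xface 33 c [-0.0357  0.0048  0.0547] normal [-0.77   0.35   0.533] tilt -34.7 zmax 0.084
scene yface 82 Ymean 0.013 rect xz ((-23.150846481323242, 41.559024810791016), (70.33529663085938, 41.085262298583984), 57.24042510986328)
tcp [ 0.5065 -0.1706  0.1097] w 0.386354510249067 F [ 0.1 -0.1 -2.2]
3695 Y [-20.1 -18.3  -3.3  11.9  13.5]
normal~ 35 66 c [ 0.0685 -0.0028  0.0167] face dir x,z [-1.     0.014] tilt -89.2 z (np.float64(0.0153), np.float64(0.0182)) Y [-18.3  12.2]
normal~ 30 65 c [ 0.0701 -0.0026  0.0168] face dir x,z [-1.     0.028] tilt -88.4 z (np.float64(0.0149), np.float64(0.0194)) Y [-19.2  11.9]
normal~ 5 62 c [ 0.0585 -0.0023  0.018 ] face dir x,z [-0.255  0.967] tilt -14.8 z (np.float64(0.0162), np.float64(0.02)) Y [-17.6  12.2]
```

The shoe slipped over the wall top because I raised the hand too early. I'll repeat it at constant low height.

Request:
arm_command:
  rows:
    - {"travel": [0, 0, -3.5], "roll": 0, "fingers": 0}
    - {"travel": [0, 0, -4], "roll": 0, "fingers": 0}
    - {"travel": [3.8, 0, -4], "roll": 0, "fingers": 0}
    - {"travel": [3.8, 0, -4], "roll": 0, "fingers": 0}
    - {"travel": [3.8, 0, -1], "roll": 0, "fingers": 0}
    - {"travel": [3.8, 0, 2.5], "roll": 0, "fingers": 0}
    - {"travel": [3.8, 0, 2.5], "roll": 0, "fingers": 0}
    - {"travel": [3.8, 0, 2.5], "roll": 0, "fingers": 0}

```text
time_s: 19.0
tcp_pos: [0.4686, -0.1717, 0.0848]
ee_rot: [[-1.0, -0.03, -0.002], [-0.03, 1.0, 0.0], [0.002, 0.0, -1.0]]
wrist_force: [-0.5, -0.3, -2.7]
gripper_width: 0.385
```

Request:
arm_command:
  rows:
    - {"travel": [-0.5, 0, 0], "roll": 0, "fingers": 0}
    - {"travel": [-1, 0, 0], "roll": 0, "fingers": 0}
    - {"travel": [-1.5, 0, 0], "roll": 0, "fingers": 0}
    - {"travel": [-2, 0, 0], "roll": 0, "fingers": 0}
    - {"travel": [-2.5, 0, 0], "roll": 0, "fingers": 0}
    - {"travel": [-3, 0, 0], "roll": 0, "fingers": 0}
    - {"travel": [-3.5, 0, 0], "roll": 0, "fingers": 0}
    - {"travel": [-3.9, 0, 0], "roll": 0, "fingers": 0}
    - {"travel": [-3.9, 0, 0], "roll": 0, "fingers": 0}

```text
time_s: 19.9
tcp_pos: [0.5101, -0.1717, 0.0919]
ee_rot: [[-0.999, -0.033, 0.006], [-0.033, 0.999, -0.003], [-0.006, -0.003, -1.0]]
wrist_force: [-9.8, 1.7, 28.2]
gripper_width: 0.386
```

Run:
```python
from h import *
a,_=capture("scene"); b,_=capture("side")
save("k1.png",np.hstack([cv2.resize(a[130:270,210:350],(400,400),interpolation=2),cv2.resize(b[170:290,320:440],(400,400),interpolation=2)]))
```

```text
(no output)
```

View pics/k1.png

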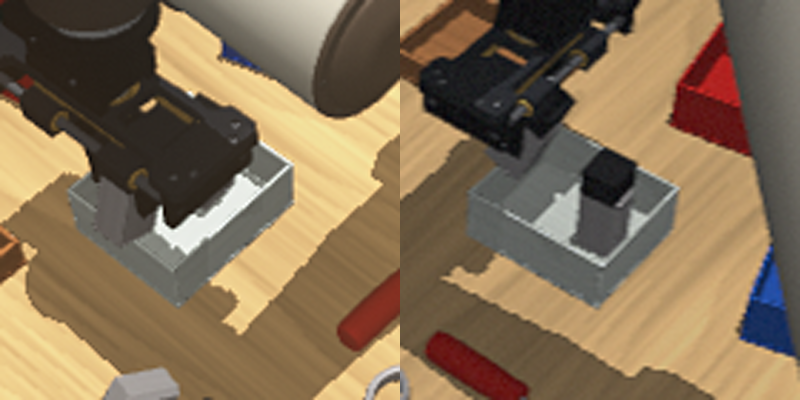

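The picture shows the foot riding over the bin's +x rim. I'll lift clear and measure.

Request:
arm_command:
  rows:
    - {"travel": [0, 0, -4], "roll": 0, "fingers": 0}
    - {"travel": [0, 0, -9], "roll": 0, "fingers": 0}
    - {"travel": [3, 0, -12], "roll": 0, "fingers": 0}
    - {"travel": [3.8, 0, -12], "roll": 0, "fingers": 0}
    - {"travel": [3.8, 0, -12], "roll": 0, "fingers": 0}

```text
time_s: 20.5
tcp_pos: [0.4691, -0.1715, 0.2061]
ee_rot: [[-1.0, -0.029, 0.003], [-0.029, 1.0, 0.001], [-0.003, 0.001, -1.0]]
wrist_force: [-0.3, 0.0, -3.2]
gripper_width: 0.384
```

```bash
python3 tilt.py; python3 -c "
from h import *
s=sense();print(s['tcp_pos'],s['gripper_width'])"
```

```text
side xface 7 c [0.0043 0.0078 0.03  ] normal [0.086 0.642 0.762] tilt 83.6 zmax 0.0396
side yface 38 Ymean 0.0131 rect xz ((-8.083944320678711, 30.324466705322266), (31.475492477416992, 20.707111358642578), 23.1778564453125)
scene xface 67 c [-0.0295  0.0012  0.0296] normal [-0.943 -0.032 -0.33 ] tilt 19.3 zmax 0.0383
scene yface 81 Ymean 0.0145 rect xz ((-11.906747817993164, 33.20465087890625), (36.33441162109375, 21.596792221069336), 12.789816856384277)
[ 0.4696767  -0.1715563   0.20408513] 0.37923247175002744
```

Run:
```python
from h import *
o=[]
for n in ("scene","side"):
    a,d=capture(n); f,cx,cy,R,t=cam(n); c=R.T@(sense()["tcp_pos"]-np.array([0,0,.02])-t); u,v=int(cx+f*c[0]/c[2]),int(cy+f*c[1]/c[2]); print(n,u,v)
    o.append(cv2.resize(a[v-50:v+50,u-50:u+50],(400,400),interpolation=cv2.INTER_CUBIC))
save("k2.png",np.hstack(o))
```

```text
scene 265 149
side 371 187
```

View pics/k2.png

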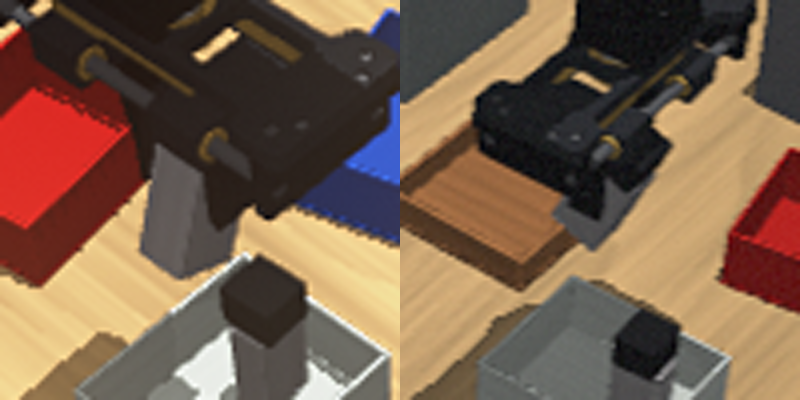

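Request:
arm_command:
  rows:
    - {"travel": [-1.8, 0, 5], "roll": 0, "fingers": 0}
    - {"travel": [-1.8, 0, 10], "roll": 0, "fingers": 0}
    - {"travel": [-1.8, 0, 13.8], "roll": 0, "fingers": 0}
    - {"travel": [-1.8, 0, 13.8], "roll": 0, "fingers": 0}
    - {"travel": [-1.8, 0, 13.8], "roll": 0, "fingers": 0}
    - {"travel": [-2.2, 0, 13.8], "roll": 0, "fingers": 0}
    - {"travel": [-2.6, 0, 13.8], "roll": 0, "fingers": 0}
    - {"travel": [-3, 0, 13.8], "roll": 0, "fingers": 0}

```text
time_s: 21.5
tcp_pos: [0.4998, -0.1709, 0.0684]
ee_rot: [[-1.0, -0.03, 0.0], [-0.03, 1.0, 0.0], [-0.0, 0.0, -1.0]]
wrist_force: [-3.7, 0.4, -0.4]
gripper_width: 0.384
```

Request:
arm_command:
  rows:
    - {"travel": [-0.4, 0, 0], "roll": 0, "fingers": 0}
    - {"travel": [-0.8, 0, 0], "roll": 0, "fingers": 0}
    - {"travel": [-1.1, 0, 0], "roll": 0, "fingers": 0}
    - {"travel": [-1.1, 0, 0], "roll": 0, "fingers": 0}
    - {"travel": [-1.1, 0, 0], "roll": 0, "fingers": 0}

```text
time_s: 22.0
tcp_pos: [0.5111, -0.1705, 0.0668]
ee_rot: [[-1.0, -0.03, 0.0], [-0.03, 1.0, -0.0], [-0.0, -0.0, -1.0]]
wrist_force: [-2.4, 0.4, -1.4]
gripper_width: 0.385
```

Request:
arm_command:
  rows:
    - {"travel": [0.5, 0, 0], "roll": 0, "fingers": 0}
    - {"travel": [0.5, 0, -5], "roll": 0, "fingers": 0}
    - {"travel": [0.5, 0, -10], "roll": 0, "fingers": 0}
    - {"travel": [0.5, 0, -12], "roll": 0, "fingers": 0}
    - {"travel": [0.5, 0, -12], "roll": 0, "fingers": 0}

```text
time_s: 22.5
tcp_pos: [0.5091, -0.1708, 0.1912]
ee_rot: [[-0.999, -0.031, 0.012], [-0.031, 1.0, -0.001], [-0.012, -0.001, -1.0]]
wrist_force: [0.9, -0.3, -3.0]
gripper_width: 0.382
```

```bash
python3 tilt.py; python3 held.py w9 2>/dev/null;python3 -c "
from h import *
print(go(.64,-.285,.19,91.4))"
```

```text
side xface 12 c [0.0239 0.0017 0.0333] normal [-0.968 -0.137 -0.21 ] tilt 12.3 zmax 0.0441
side yface 33 Ymean 0.0127 rect xz ((7.325716972351074, 31.069259643554688), (30.163890838623047, 18.821487426757812), 5.428886890411377)
scene xface 49 c [-0.0122  0.0001  0.0323] normal [-0.991  0.031 -0.132] tilt 7.6 zmax 0.0451
scene yface 65 Ymean 0.0144 rect xz ((4.327059745788574, 37.54616928100586), (35.562774658203125, 21.724489212036133), 12.337586402893066)
tcp [ 0.5057 -0.1703  0.1865] w 0.38393012845420404 F [-0.4 -0.  -4. ]
367 Y [-12.2 -10.9   1.3  13.2  14.6]
normal~ -175 247 c [0.0242 0.0015 0.0252] face dir x,z [ 0.166 -0.986] tilt -9.6 z (np.float64(0.0123), np.float64(0.0397)) Y [-11.5  13.9]
normal~ -170 97 c [0.0228 0.0003 0.0332] face dir x,z [ 0.167 -0.986] tilt -9.6 z (np.float64(0.0121), np.float64(0.0449)) Y [-11.3  13.6]
([-13.15, -11.86, -0.49], np.float64(0.29679890297055067), 'n>=4')
```

Request:
arm_command:
  rows:
    - {"travel": [-13, -12, 0], "roll": 0, "fingers": 0}
    - {"travel": [-13, -12, 0], "roll": 0, "fingers": 0}
    - {"travel": [-13, -12, 0], "roll": 0, "fingers": 0}
    - {"travel": [-13, -12, 0], "roll": 0, "fingers": 0}
    - {"travel": [-13, -12, 5], "roll": 0, "fingers": 0}
    - {"travel": [-13, -12, 10], "roll": 0, "fingers": 0}
    - {"travel": [-13, -12, 12], "roll": 0, "fingers": 0}
    - {"travel": [-13, -12, 12.8], "roll": 0, "fingers": 0}
    - {"travel": [-13, -12, 12.8], "roll": 0, "fingers": 0}

```text
time_s: 23.55
tcp_pos: [0.6385, -0.2865, 0.0562]
ee_rot: [[-1.0, -0.03, -0.004], [-0.03, 1.0, 0.001], [0.004, 0.001, -1.0]]
wrist_force: [0.5, -0.1, -1.6]
gripper_width: 0.386
```

Request:
arm_command:
  rows:
    - {"travel": [0, 0, 0.2], "roll": 0, "fingers": 0}
    - {"travel": [0, 0, 0.4], "roll": 0, "fingers": 0}
    - {"travel": [-0.2, 0, 0.6], "roll": 0, "fingers": 0}
    - {"travel": [-0.4, 0, 0.8], "roll": 0, "fingers": 0}
    - {"travel": [-0.4, 0, 0.8], "roll": 0, "fingers": 0}

```text
time_s: 24.05
tcp_pos: [0.6446, -0.2867, 0.0525]
ee_rot: [[-1.0, -0.031, 0.003], [-0.031, 1.0, -0.001], [-0.003, -0.001, -1.0]]
wrist_force: [-0.6, 0.9, 3.1]
gripper_width: 0.383
```

```bash
python3 held.py w10 2>/dev/null
```

```text
tcp [ 0.6446 -0.2867  0.0525] w 0.38322012441978154 F [-0.6  0.9  3.1]
15216 Y [-29.7 -27.2  -0.2  27.1  29.7]
normal~ -175 496 c [0.0085 0.0013 0.0285] face dir x,z [-0.999  0.05 ] tilt -87.1 z (np.float64(0.0125), np.float64(0.0465)) Y [-21.8  24.6]
normal~ 175 350 c [0.0474 0.0008 0.0361] face dir x,z [-0.999 -0.049] tilt 87.2 z (np.float64(0.022), np.float64(0.054)) Y [-28.8  29.4]
normal~ 50 227 c [ 0.0454 -0.0001  0.0461] face dir x,z [-0.996  0.094] tilt -84.6 z (np.float64(0.0214), np.float64(0.0536)) Y [-28.8  29.1]
```

Request:
arm_command:
  rows:
    - {"travel": [0, 0, 0.15], "roll": 0, "fingers": 0}
    - {"travel": [0, 0, 0.3], "roll": 0, "fingers": 0}
    - {"travel": [0, 0, 0.3], "roll": 0, "fingers": 0}
    - {"travel": [0, 0, 0.2], "roll": 0, "fingers": 50}
    - {"travel": [0, 0, 0.2], "roll": 0, "fingers": 55}
    - {"travel": [0, 0, 0.2], "roll": 0, "fingers": 70}
    - {"travel": [0, 0, 0.2], "roll": 0, "fingers": 90}
    - {"travel": [0, 0, 0.2], "roll": 0, "fingers": 90}

```text
time_s: 24.9
tcp_pos: [0.643, -0.2866, 0.0482]
ee_rot: [[-1.0, -0.03, -0.001], [-0.03, 1.0, 0.0], [0.001, 0.0, -1.0]]
wrist_force: [-0.3, -0.4, -0.0]
gripper_width: 0.737
```

Request:
arm_command:
  rows:
    - {"travel": [0, 0, -4], "roll": 0, "fingers": 100}
    - {"travel": [0, 0, -9], "roll": 0, "fingers": 100}
    - {"travel": [0, 0, -13], "roll": 0, "fingers": 100}
    - {"travel": [0, 0, -13], "roll": 0, "fingers": 100}

```text
time_s: 25.3
tcp_pos: [0.6468, -0.2881, 0.1871]
ee_rot: [[-0.999, -0.031, 0.014], [-0.031, 1.0, -0.005], [-0.013, -0.006, -1.0]]
wrist_force: [0.0, 0.3, 1.1]
gripper_width: 0.987
```

```bash
cat > up.py <<'E'
from h import *
import sys
# is a shoe standing near (x,y)? head top height + lateral extents by scene/side
x,y=map(float,sys.argv[1:3])
for n in ("scene","side"):
    p,d=capture(n); P=cloud(n,d).reshape(-1,3); k=(np.hypot(P[:,0]-x,P[:,1]-y)<.05)&(P[:,2]>.055)&(P[:,2]<.13); q=P[k]
    if len(q)<10: print(n,len(q)); continue
    z=np.percentile(q[:,2],97); t=q[q[:,2]>z-.006]; print(n,"top z",z.round(4),cv2.minAreaRect((t[:,:2]*1000).astype(np.float32)),len(t))
E
python3 up.py .645 -.286; python3 -c "
from h import *
print(sense()['tcp_pos'],go(.474,.2431,.16,97.1))"
```

```text
scene top z 0.0966 ((642.6265869140625, -285.8974609375), (32.09312438964844, 35.74809265136719), 0.5072830319404602) 246
side top z 0.0983 ((637.1837158203125, -285.89208984375), (34.22209548950195, 37.9141731262207), 0.9626295566558838) 82
[ 0.64367831 -0.28650251  0.18002907] ([15.39, 53.44, 1.96], np.float64(-5.392590753829339), 'n>=12')
```

The right shoe stands upright in the tray. Next, s2.

Request:
arm_command:
  rows:
    - {"travel": [15.4, 53.4, 1], "roll": -5.4, "fingers": 100}
    - {"travel": [15.4, 53.4, 1], "roll": -5.4, "fingers": 100}
    - {"travel": [15.4, 53.4, 1], "roll": -5.4, "fingers": 100}
    - {"travel": [15.4, 53.4, 1], "roll": -5.4, "fingers": 100}
    - {"travel": [15.4, 53.4, 1], "roll": -5.4, "fingers": 100}
    - {"travel": [15.4, 53.4, 1], "roll": -5.4, "fingers": 100}
    - {"travel": [15.4, 53.4, 1], "roll": -5.4, "fingers": 100}
    - {"travel": [15.4, 53.4, 1], "roll": -5.4, "fingers": 100}
    - {"travel": [15.4, 53.4, 1], "roll": -5.4, "fingers": 100}
    - {"travel": [15.4, 53.4, 1], "roll": -5.4, "fingers": 100}

```text
time_s: 26.4
tcp_pos: [0.4885, 0.1905, 0.168]
ee_rot: [[-0.992, -0.124, -0.003], [-0.124, 0.992, -0.002], [0.003, -0.002, -1.0]]
wrist_force: [1.4, 0.5, 0.1]
gripper_width: 0.998
```

Request:
arm_command:
  rows:
    - {"travel": [0, 0, 0], "roll": 0, "fingers": 100}
    - {"travel": [0, 0, 0], "roll": 0, "fingers": 100}

```text
time_s: 26.6
tcp_pos: [0.4892, 0.1899, 0.1682]
ee_rot: [[-0.992, -0.126, -0.003], [-0.126, 0.992, -0.002], [0.003, -0.002, -1.0]]
wrist_force: [0.3, -0.2, -0.2]
gripper_width: 1.005
```

```bash
python3 -c "
from h import *
print(sense()['tcp_pos'],go(.4741,.2431,.072,97.1))"
```

```text
[0.48915009 0.1899383  0.16815898] ([0.79, 5.48, 9.61], np.float64(0.16652665818716628), 'n>=3')
```

Request:
arm_command:
  rows:
    - {"travel": [0.8, 5.5, 0], "roll": 0, "fingers": 100}
    - {"travel": [0.8, 5.5, 0], "roll": 0, "fingers": 100}
    - {"travel": [0.8, 5.5, 3], "roll": 0, "fingers": 90}
    - {"travel": [0.8, 5.5, 7], "roll": 0, "fingers": 80}
    - {"travel": [0.8, 5.5, 9.6], "roll": 0, "fingers": 70}
    - {"travel": [0.8, 5.5, 9.6], "roll": 0, "fingers": 60}
    - {"travel": [0.8, 5.5, 9.6], "roll": 0, "fingers": 0}
    - {"travel": [0.8, 5.5, 9.6], "roll": 0, "fingers": 0}
    - {"travel": [0.8, 5.5, 9.6], "roll": 0, "fingers": 0}
    - {"travel": [0.8, 5.5, 9.6], "roll": 0, "fingers": 0}

```text
time_s: 27.6
tcp_pos: [0.4764, 0.2434, 0.0753]
ee_rot: [[-0.992, -0.124, 0.002], [-0.124, 0.992, 0.002], [-0.002, 0.002, -1.0]]
wrist_force: [-0.9, -0.0, 2.6]
gripper_width: 0.389
```

Request:
arm_command:
  rows:
    - {"travel": [0, 0, 0], "roll": 0, "fingers": 0}
    - {"travel": [0, 0, 0], "roll": 0, "fingers": 0}
    - {"travel": [0, 0, 0], "roll": 0, "fingers": 0}
    - {"travel": [0, 0, -4], "roll": 0, "fingers": 0}
    - {"travel": [0, 0, -9], "roll": 0, "fingers": 0}
    - {"travel": [0, 0, -13], "roll": 0, "fingers": 0}
    - {"travel": [0, 0, -13], "roll": 0, "fingers": 0}

```text
time_s: 28.3
tcp_pos: [0.4784, 0.2451, 0.21]
ee_rot: [[-0.992, -0.125, 0.01], [-0.125, 0.992, 0.008], [-0.011, 0.007, -1.0]]
wrist_force: [0.9, -0.2, -1.8]
gripper_width: 0.389
```

```bash
python3 held.py w11 2>/dev/null;python3 -c "
from h import *
print(go(.555,-.168,.2,91.5))"
```

```text
tcp [0.4784 0.2451 0.21  ] w 0.38937876894314954 F [ 0.9 -0.2 -1.8]
1655 Y [-15.2 -13.7   0.4  14.6  16.1]
normal~ -180 601 c [0.0206 0.0007 0.0378] face dir x,z [-0.002 -1.   ] tilt 0.1 z (np.float64(0.012), np.float64(0.0681)) Y [-14.2  15.1]
normal~ 175 409 c [0.0207 0.0004 0.0397] face dir x,z [-0.002 -1.   ] tilt 0.1 z (np.float64(0.0121), np.float64(0.067)) Y [-14.4  15.2]
normal~ 170 106 c [0.0206 0.0003 0.0338] face dir x,z [-0.002 -1.   ] tilt 0.1 z (np.float64(0.0126), np.float64(0.0663)) Y [-14.3  15. ]
([-2.68, -41.86, 0.48], np.float64(5.6250593905869835), 'n>=9')
```

Request:
arm_command:
  rows:
    - {"travel": [-2.8, -41.9, 0], "roll": 5.6, "fingers": 0}
    - {"travel": [-2.8, -41.9, 0], "roll": 5.6, "fingers": 0}
    - {"travel": [-2.8, -41.9, 0], "roll": 5.6, "fingers": 0}
    - {"travel": [-2.8, -41.9, 0], "roll": 5.6, "fingers": 0}
    - {"travel": [-2.8, -41.9, 0], "roll": 5.6, "fingers": 0}
    - {"travel": [-2.8, -41.9, 0], "roll": 5.6, "fingers": 0}
    - {"travel": [-2.8, -41.9, 0], "roll": 5.6, "fingers": 0}
    - {"travel": [-2.8, -41.9, 0], "roll": 5.6, "fingers": 0}
    - {"travel": [-2.8, -41.9, 0], "roll": 5.6, "fingers": 0}
    - {"travel": [-2.8, -41.9, 1], "roll": 5.6, "fingers": 0}

```text
time_s: 29.35
tcp_pos: [0.5551, -0.1719, 0.1918]
ee_rot: [[-1.0, -0.022, -0.002], [-0.022, 1.0, 0.0], [0.002, 0.0, -1.0]]
wrist_force: [-0.2, 0.2, -2.5]
gripper_width: 0.383
```

```bash
python3 -c "
from h import *
print(sense()['tcp_pos'],go(.558,-.168,.102,91.5),go(.5035,-.168,.102))"
```

```text
[ 0.55511264 -0.17191186  0.19182509] ([-0.32, 0.38, 8.98], np.float64(-0.23219384218853634), 'n>=2') ([5.13, 0.5, 8.99], None, 'n>=3')
```

Request:
arm_command:
  rows:
    - {"travel": [-0.4, 0.4, 5], "roll": 0, "fingers": 0}
    - {"travel": [-0.4, 0.4, 9], "roll": 0, "fingers": 0}
    - {"travel": [-0.4, 0.4, 9], "roll": 0, "fingers": 0}
    - {"travel": [-0.2, 0.4, 9], "roll": 0, "fingers": 0}
    - {"travel": [0.5, 0.4, 9], "roll": 0, "fingers": 0}
    - {"travel": [1.1, 0.4, 9], "roll": 0, "fingers": 0}
    - {"travel": [1.7, 0.4, 9], "roll": 0, "fingers": 0}
    - {"travel": [2.3, 0.4, 9], "roll": 0, "fingers": 0}
    - {"travel": [2.9, 0.4, 9], "roll": 0, "fingers": 0}
    - {"travel": [3.5, 0.4, 9], "roll": 0, "fingers": 0}

```text
time_s: 30.35
tcp_pos: [0.5261, -0.1663, 0.1085]
ee_rot: [[-0.999, -0.028, 0.017], [-0.028, 1.0, -0.002], [-0.016, -0.002, -1.0]]
wrist_force: [5.4, 0.4, 3.4]
gripper_width: 0.387
```

Request:
arm_command:
  rows:
    - {"travel": [0.6, 0, 0], "roll": 0, "fingers": 0}
    - {"travel": [1.2, 0, 0], "roll": 0, "fingers": 0}
    - {"travel": [1.65, 0, 0], "roll": 0, "fingers": 0}
    - {"travel": [1.65, 0, 0], "roll": 0, "fingers": 0}
    - {"travel": [1.65, 0, 0], "roll": 0, "fingers": 0}

```text
time_s: 30.85
tcp_pos: [0.5077, -0.1668, 0.1071]
ee_rot: [[-1.0, -0.028, 0.011], [-0.028, 1.0, -0.001], [-0.011, -0.001, -1.0]]
wrist_force: [5.2, 0.2, 2.8]
gripper_width: 0.39
```

Request:
arm_command:
  rows:
    - {"travel": [0.4, 0, 0.2], "roll": 0, "fingers": 0}
    - {"travel": [0.5, 0, 0.2], "roll": 0, "fingers": 0}
    - {"travel": [0.5, 0, 0.2], "roll": 0, "fingers": 0}

```text
time_s: 31.15
tcp_pos: [0.5008, -0.167, 0.104]
ee_rot: [[-1.0, -0.027, 0.006], [-0.027, 1.0, -0.001], [-0.006, -0.001, -1.0]]
wrist_force: [3.3, 0.2, 6.2]
gripper_width: 0.386
```

Request:
arm_command:
  rows:
    - {"travel": [0, 0, -5], "roll": 0, "fingers": 0}
    - {"travel": [0, 0, -10], "roll": 0, "fingers": 0}
    - {"travel": [-4.7, 8, -12.5], "roll": 8, "fingers": 0}
    - {"travel": [-5.5, 16, -12.5], "roll": 12, "fingers": 0}
    - {"travel": [-5.5, 17, -12.5], "roll": 12, "fingers": 0}
    - {"travel": [-5.5, 17, -12.5], "roll": 12, "fingers": 0}
    - {"travel": [-5.5, 17, -12.5], "roll": 12, "fingers": 0}

```text
time_s: 31.85
tcp_pos: [0.5473, 0.0074, 0.2251]
ee_rot: [[-0.984, 0.178, -0.007], [0.178, 0.984, -0.001], [0.007, -0.002, -1.0]]
wrist_force: [0.0, -0.6, -1.7]
gripper_width: 0.389
```

```bash
python3 tilt.py;  python3 gp.py 34 .0026 .079
```

```text
side xface 12
side yface 78 Ymean 0.014 rect xz ((-32.206626892089844, 36.05267333984375), (31.530696868896484, 50.48454284667969), 38.99464797973633)
scene xface 168 c [-0.0546 -0.0012  0.0323] normal [-0.776 -0.013 -0.63 ] tilt 39.1 zmax 0.0443
scene yface 234 Ymean 0.0131 rect xz ((-34.70049285888672, 35.24677276611328), (37.34468460083008, 51.52682113647461), 40.17332077026367)
foot in gauge mm: x 3.8 y 0.3 z 65.1 force xyz gauge [-1.8 -0.5 -1.4] jaw yaw 79.57 t 31.95
```

```bash
python3 gp.py 39 .0026 .079
```

```text
foot in gauge mm: x 10.7 y 0.3 z 65.0 force xyz gauge [-1.8 -0.5 -1.4] jaw yaw 79.57 t 31.95
```

Request:
arm_command:
  rows:
    - {"travel": [-0.5, 0, 2.5], "roll": 0, "fingers": 0}
    - {"travel": [-1.6, 0, 4.2], "roll": 0, "fingers": 0}
    - {"travel": [-2.4, 0, 5.3], "roll": 0, "fingers": 0}
    - {"travel": [-2.4, 0, 5.3], "roll": 0, "fingers": 0}
    - {"travel": [-2.4, 0, 5.3], "roll": 0, "fingers": 0}
    - {"travel": [-2.4, 0, 5.3], "roll": 0, "fingers": 0}

```text
time_s: 32.55
tcp_pos: [0.573, -0.0001, 0.1747]
ee_rot: [[-0.983, 0.182, 0.001], [0.182, 0.983, 0.0], [-0.001, 0.0, -1.0]]
wrist_force: [-0.1, -0.1, -2.8]
gripper_width: 0.386
```

```bash
python3 gp.py 39 .0026 .079
```

```text
foot in gauge mm: x 4.2 y 0.4 z 8.6 force xyz gauge [-1.6 -0.1 -2.2] jaw yaw 79.5 t 32.55
```

Request:
arm_command:
  rows:
    - {"travel": [0.05, -0.03, 0.4], "roll": 0, "fingers": 0}
    - {"travel": [-0.1, -0.03, 0.65], "roll": 0, "fingers": 0}
    - {"travel": [-0.22, -0.03, 0.83], "roll": 0, "fingers": 0}
    - {"travel": [-0.3, -0.03, 0.94], "roll": 0, "fingers": 0}
    - {"travel": [-0.36, -0.03, 1.03], "roll": 0, "fingers": 0}
    - {"travel": [-0.36, -0.03, 1.03], "roll": 0, "fingers": 0}

```text
time_s: 33.15
tcp_pos: [0.5758, -0.001, 0.1641]
ee_rot: [[-0.983, 0.182, -0.001], [0.182, 0.983, -0.001], [0.001, -0.001, -1.0]]
wrist_force: [-3.8, -1.0, 4.3]
gripper_width: 0.385
```

```bash
python3 gp.py 39 .0026 .079
```

```text
foot in gauge mm: x 0.4 y -0.1 z -1.8 force xyz gauge [-0.4 -1.7  5.5] jaw yaw 79.53 t 33.15
```

Request:
arm_command:
  rows:
    - {"travel": [-0.06, 0, 0.08], "roll": 0, "fingers": 0}
    - {"travel": [-0.11, 0, 0.15], "roll": 0, "fingers": 0}
    - {"travel": [-0.11, 0, 0.15], "roll": 0, "fingers": 0}
    - {"travel": [-0.24, 0, 0.1], "roll": 0, "fingers": 0}
    - {"travel": [-0.38, 0, 0.06], "roll": 0, "fingers": 0}
    - {"travel": [-0.38, 0, 0.06], "roll": 0, "fingers": 0}

```text
time_s: 33.75
tcp_pos: [0.5769, -0.0014, 0.1643]
ee_rot: [[-0.983, 0.182, -0.007], [0.182, 0.983, -0.0], [0.007, -0.002, -1.0]]
wrist_force: [-13.2, 3.0, 12.0]
gripper_width: 0.389
```

```bash
python3 gp.py 37 .0026 .079; python3 tilt.py|grep xface
```

```text
foot in gauge mm: x -1.7 y -0.3 z -2.3 force xyz gauge [-4.2  0.6 17.6] jaw yaw 79.52 t 33.75
side xface 3 c [-0.025   0.0075  0.0458] normal [-0.482 -0.754 -0.446] tilt 42.8 zmax 0.0553
scene xface 135 c [-0.0575 -0.0042  0.0371] normal [-0.853  0.125 -0.507] tilt 30.7 zmax 0.0836
```

Request:
arm_command:
  rows:
    - {"travel": [0, 0, 0], "roll": 0, "fingers": 0}
    - {"travel": [1.2, 0, -1.7], "roll": 0, "fingers": 0}
    - {"travel": [2.6, 0, -3.7], "roll": 0, "fingers": 0}
    - {"travel": [3.5, 0, -5], "roll": 0, "fingers": 0}
    - {"travel": [3.5, 0, -5], "roll": 0, "fingers": 0}

```text
time_s: 34.35
tcp_pos: [0.5465, 0.0055, 0.2151]
ee_rot: [[-0.983, 0.181, 0.005], [0.181, 0.983, 0.001], [-0.005, 0.002, -1.0]]
wrist_force: [0.6, -0.9, -2.4]
gripper_width: 0.387
```

```bash
python3 tilt.py;python3 -c "
from h import *
print(sense()['tcp_pos'],go(.47,-.173,.20,91.5))"
```

```text
side xface 10
side yface 73 Ymean 0.0142 rect xz ((-33.57499313354492, 36.504302978515625), (31.23993682861328, 51.762611389160156), 38.43382263183594)
scene xface 189 c [-0.0546  0.001   0.0337] normal [-0.778  0.006 -0.629] tilt 39.0 zmax 0.0464
scene yface 238 Ymean 0.0144 rect xz ((-33.867393493652344, 35.930965423583984), (36.05491256713867, 50.924583435058594), 40.77168655395508)
[0.54600586 0.00521583 0.21265421] ([4.23, -18.91, 1.25], np.float64(-11.976091691418318), 'n>=4')
```

Run:
```python
from h import *
c,f=K("wrist"); M=np.array(c["mount"]); p,d=capture("wrist")
T=cloud("wrist",d,(f,c["cx"],c["cy"],M[:3,:3],M[:3,3]))
gx=np.roll(T,-1,1)-np.roll(T,1,1); gy=np.roll(T,-1,0)-np.roll(T,1,0)
N=np.cross(gx,gy); N/=np.linalg.norm(N,axis=-1,keepdims=True)
m=(abs(T[...,1])<.014)&(T[...,2]>-.04)&(T[...,2]<.03)&(abs(T[...,0])<.04)&(abs(N[...,1])<.2)
q=T[m]; n=N[m]; a=np.degrees(np.arctan2(n[:,2],n[:,0])); h,e=np.histogram(a,np.arange(-180,181,4)); print([(int(e[i]),int(h[i])) for i in np.argsort(h)[::-1][:6]])
for i in np.argsort(h)[::-1][:3]:
    b=(a>=e[i]-4)&(a<e[i+1]+4); r=q[b]; cc=r.mean(0); w=np.linalg.svd(r-cc)[2][2]; print(len(r),cc.round(4),w.round(3),np.degrees(np.arctan2(w[2],w[0])).round(1))
```

```text
[(36, 404), (40, 95), (-156, 67), (32, 63), (-160, 50), (172, 45)]
562 [-0.022  0.    -0.005] [-0.731  0.001 -0.682] -137.0
530 [-0.0231  0.0001 -0.0034] [ 0.696 -0.008  0.718] 45.9
117 [ 0.0111 -0.0001 -0.0116] [-0.657  0.004  0.754] 131.1
```

Tilt during the press was about 38–39° (wrist and scene agree), within 0.12 rad of the gauge. The shoe stopped at -2.3 mm, at the mouth, so s2 is too wide and goes in the bin. I'll stand it up against the inner +x wall.

Request:
arm_command:
  rows:
    - {"travel": [3.8, -19, 0], "roll": -12, "fingers": 0}
    - {"travel": [3.8, -19, 0], "roll": -12, "fingers": 0}
    - {"travel": [3.8, -19, 0], "roll": -12, "fingers": 0}
    - {"travel": [3.8, -19, 0], "roll": -12, "fingers": 0}
    - {"travel": [3.8, -19, 0], "roll": -12, "fingers": 0}
    - {"travel": [3.8, -19, 2], "roll": -12, "fingers": 0}
    - {"travel": [3.8, -19, 2], "roll": -12, "fingers": 0}

```text
time_s: 35.2
tcp_pos: [0.472, -0.1748, 0.1897]
ee_rot: [[-1.0, -0.025, -0.007], [-0.025, 1.0, 0.002], [0.007, 0.002, -1.0]]
wrist_force: [-0.8, -0.6, -2.9]
gripper_width: 0.388
```

```bash
python3 -c "
from h import *
print(sense()['tcp_pos'],go(.4745,-.173,.077,91.5))"
```

```text
[ 0.47201807 -0.17484751  0.18971836] ([-0.33, 0.16, 11.27], np.float64(-0.08068226074102824), 'n>=3')
```

Request:
arm_command:
  rows:
    - {"travel": [-0.25, 0.15, 5], "roll": 0, "fingers": 0}
    - {"travel": [-0.25, 0.15, 9], "roll": 0, "fingers": 0}
    - {"travel": [-0.25, 0.15, 11.2], "roll": 0, "fingers": 0}
    - {"travel": [-0.25, 0.15, 11.2], "roll": 0, "fingers": 0}
    - {"travel": [-0.25, 0.15, 11.2], "roll": 0, "fingers": 0}

```text
time_s: 35.7
tcp_pos: [0.475, -0.1732, 0.0804]
ee_rot: [[-1.0, -0.027, -0.005], [-0.027, 1.0, -0.0], [0.005, -0.0, -1.0]]
wrist_force: [-3.9, -1.8, -0.3]
gripper_width: 0.391
```

Request:
arm_command:
  rows:
    - {"travel": [-0.4, 0, 0], "roll": 0, "fingers": 0}
    - {"travel": [-0.8, 0, 0], "roll": 0, "fingers": 0}
    - {"travel": [-1.2, 0, -0.1], "roll": 0, "fingers": 0}
    - {"travel": [-1.6, 0, -0.2], "roll": 0, "fingers": 0}

```text
time_s: 36.1
tcp_pos: [0.479, -0.1731, 0.0822]
ee_rot: [[-0.999, -0.025, -0.031], [-0.025, 1.0, 0.001], [0.031, 0.002, -1.0]]
wrist_force: [-26.5, -1.2, 24.3]
gripper_width: 0.385
```

The foot is jammed on the rim, because the head-side clearance forces too late an entry. I'll lift out and turn 90°, then stand the shoe up against the bin's -y inner wall, where there is room.

Request:
arm_command:
  rows:
    - {"travel": [1.2, 0, -0.5], "roll": 0, "fingers": 0}
    - {"travel": [1.2, 0, -4.5], "roll": 0, "fingers": 0}
    - {"travel": [1.2, 0, -9], "roll": 0, "fingers": 0}
    - {"travel": [1.2, 0, -11], "roll": 0, "fingers": 0}
    - {"travel": [1.2, 0, -11], "roll": 0, "fingers": 0}

```text
time_s: 36.6
tcp_pos: [0.4838, -0.1731, 0.197]
ee_rot: [[-1.0, -0.028, 0.011], [-0.028, 1.0, -0.001], [-0.011, -0.001, -1.0]]
wrist_force: [1.2, 0.1, -2.3]
gripper_width: 0.387
```

```bash
python3 tilt.py; python3 -c "
from h import *
s=sense();print(s['tcp_pos'],s['joints'].round(1),s['gripper_width'],s['wrist_force'])"; python3 up.py .433 -.176
```

```text
side xface 3
side yface 18 Ymean 0.014 rect xz ((-31.1202392578125, 26.93929672241211), (16.771804809570312, 20.94737434387207), 42.74241638183594)
scene xface 3
scene yface 71 Ymean 0.0161 rect xz ((-31.09444236755371, 23.421737670898438), (30.045021057128906, 34.030094146728516), 45.728515625)
[ 0.48058469 -0.17268103  0.19259429] [ -1.6  13.  -18.9  -0.1 -58.  -86.9] 0.38379086506269766 [-0.33282758  0.80839456 -2.68592085]
scene top z 0.0945 ((434.8333740234375, -176.95928955078125), (32.16786575317383, 34.762596130371094), 2.447800397872925) 211
side top z 0.0952 ((430.7314147949219, -177.45367431640625), (33.01240921020508, 36.26148986816406), 3.206685781478882) 124
```

Request:
arm_command:
  rows:
    - {"travel": [-1.5, -2.4, 0], "roll": -90, "fingers": 0}
    - {"travel": [-1.5, -2.4, 0], "roll": -90, "fingers": 0}
    - {"travel": [-1.5, -2.4, 0], "roll": -90, "fingers": 0}
    - {"travel": [-1.5, -2.4, 0], "roll": -90, "fingers": 0}
    - {"travel": [-1.5, -2.4, 0], "roll": -90, "fingers": 0}
    - {"travel": [-1.5, -2.4, 0], "roll": -90, "fingers": 0}
    - {"travel": [-1.5, -2.4, 0], "roll": -90, "fingers": 0}
    - {"travel": [-1.5, -2.4, 0], "roll": -90, "fingers": 0}
    - {"travel": [-1.5, -2.4, 0], "roll": -90, "fingers": 0}
    - {"travel": [-1.5, -2.4, 0], "roll": -90, "fingers": 0}

```text
time_s: 37.8
tcp_pos: [0.4953, -0.1967, 0.1909]
ee_rot: [[-0.038, -0.999, -0.003], [-0.999, 0.038, 0.001], [-0.0, 0.003, -1.0]]
wrist_force: [0.4, -0.3, -1.3]
gripper_width: 0.391
```

Request:
arm_command:
  rows:
    - {"travel": [0, 0, 0], "roll": -4.1, "fingers": 0}
    - {"travel": [0, 0, 0], "roll": -4.1, "fingers": 0}
    - {"travel": [0, 0, 0], "roll": -4.1, "fingers": 0}

```text
time_s: 38.1
tcp_pos: [0.4956, -0.1967, 0.1916]
ee_rot: [[0.026, -1.0, -0.002], [-1.0, -0.026, 0.0], [-0.0, 0.002, -1.0]]
wrist_force: [-0.5, 0.3, -1.8]
gripper_width: 0.384
```

```bash
python3 tilt.py; python3 -c "
from h import *
s=sense();print(s['tcp_pos'],s['joints'].round(1),go(.496,-.197,.2,1.5))
R=np.array(s['ee_rot']);print(R.round(3))
o=[]
for n in ('scene','side'):
    f,cx,cy,Rr,t=cam(n); a=np.load(n+'_t.npz')['p']; c=Rr.T@(s['tcp_pos']-np.array([0,0,.02])-t); u,v=int(cx+f*c[0]/c[2]),int(cy+f*c[1]/c[2])
    o.append(cv2.resize(a[v-50:v+50,u-50:u+50],(400,400),interpolation=cv2.INTER_CUBIC))
save('k3.png',np.hstack(o))"
```

```text
side xface 3
side yface 22 Ymean 0.017 rect xz ((-27.765636444091797, 25.136173248291016), (23.769943237304688, 27.825769424438477), 48.575828552246094)
scene xface 2
scene yface 44 Ymean -0.0173 rect xz ((-30.869522094726562, 26.89769744873047), (24.750375747680664, 23.72571563720703), 46.490936279296875)
[ 0.49573453 -0.19682323  0.19217904] [ -4.2  15.2 -15.9  -0.  -58.9   5.7] ([0.02, -0.03, -0.78], np.float64(0.004467978000718631), 'n>=1')
[[ 0.026 -1.    -0.001]
 [-1.    -0.026  0.   ]
 [-0.     0.001 -1.   ]]
```

View pics/k3.png

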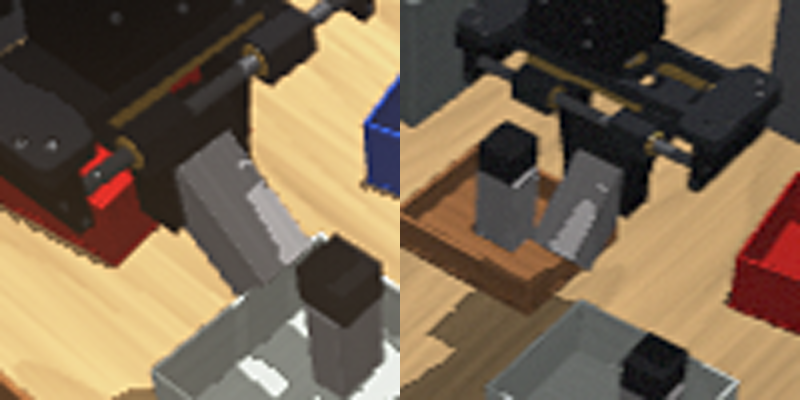

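The picture shows the shoe firmly held but tilted more and slid up. I'll measure it with a wider window.

```bash
cat > tilt2.py <<'E'
from h import *
import sys
s=sense(); R=np.array(s["ee_rot"])
for n in ("side","scene"):
    if len(sys.argv)>1:
        p,d=capture(n); np.savez(n+"_t",p=p,d=d)
    d=np.load(n+"_t.npz")["d"]; T=(cloud(n,d)-s["tcp_pos"])@R
    q=T[(abs(T[...,1])<.022)&(T[...,2]>.008)&(T[...,2]<.09)&(T[...,0]<.03)&(T[...,0]>-.09)]
    print(n,len(q),"min",q.min(0).round(4),"max",q.max(0).round(4))
    gx=np.roll(T,-1,1)-np.roll(T,1,1); gy=np.roll(T,-1,0)-np.roll(T,1,0)
    N=np.cross(gx,gy); N/=np.linalg.norm(N,axis=-1,keepdims=True)
    m=(abs(T[...,1])<.014)&(T[...,2]>.0)&(T[...,2]<.09)&(T[...,0]<.03)&(T[...,0]>-.09)&(abs(N[...,1])<.3)
    q=T[m]; nn=N[m]; a=np.degrees(np.arctan2(nn[:,2],nn[:,0])); h,e=np.histogram(a,np.arange(-180,181,8))
    for i in np.argsort(h)[::-1][:2]:
        b=(a>=e[i]-6)&(a<e[i+1]+6); r=q[b]; c=r.mean(0)
        if len(r)<8: continue
        w=np.linalg.svd(r-c)[2][2]; w*=np.sign(w[0]); print("  face",len(r),c.round(4),"n",w.round(3),"ang",np.degrees(np.arctan2(w[2],w[0])).round(1),"min",r.min(0).round(4),"max",r.max(0).round(4))
E
python3 tilt2.py
```

```text
side 149 min [-0.0596 -0.0143  0.0081] max [-0.0056  0.0207  0.0418]
  face 10 [-0.0436 -0.0003  0.0068] n [0.49  0.074 0.869] ang 60.6 min [-0.0551 -0.0123  0.0001] max [-0.0283  0.0136  0.0145]
  face 9 [-0.0467  0.0038  0.0082] n [ 0.597 -0.016  0.802] ang 53.3 min [-0.0561 -0.0102  0.0011] max [-0.0366  0.014   0.0175]
scene 264 min [-0.0586 -0.0216  0.008 ] max [-0.0062  0.0152  0.0446]
  face 27 [-0.0506 -0.0028  0.011 ] n [0.696 0.038 0.717] ang 45.9 min [-0.0567 -0.0134  0.001 ] max [-0.0372  0.0088  0.017 ]
  face 27 [-0.0458  0.0007  0.0069] n [ 0.658 -0.042  0.752] ang 48.8 min [-0.0551 -0.0115  0.0003] max [-0.035   0.012   0.0153]
```

Request:
arm_command:
  rows:
    - {"travel": [5, 0.5, 0], "roll": 0, "fingers": 0}
    - {"travel": [9.8, 0.5, 0], "roll": 0, "fingers": 0}
    - {"travel": [9.8, 0.5, 3], "roll": 0, "fingers": 0}
    - {"travel": [9.8, 0.5, 8], "roll": 0, "fingers": 0}
    - {"travel": [9.8, 0.5, 12], "roll": 0, "fingers": 0}
    - {"travel": [9.8, 0.5, 13.9], "roll": 0, "fingers": 0}
    - {"travel": [9.8, 0.5, 13.9], "roll": 0, "fingers": 0}
    - {"travel": [9.8, 0.5, 13.9], "roll": 0, "fingers": 0}

```text
time_s: 39.0
tcp_pos: [0.4943, -0.2953, 0.0543]
ee_rot: [[0.028, -1.0, 0.0], [-1.0, -0.028, -0.001], [0.001, -0.0, -1.0]]
wrist_force: [0.9, -1.0, -1.0]
gripper_width: 0.389
```

Request:
arm_command:
  rows:
    - {"travel": [-0.5, 0, 0], "roll": 0, "fingers": 0}
    - {"travel": [-0.9, 0, 0], "roll": 0, "fingers": 0}
    - {"travel": [-1.1, 0, -0.2], "roll": 0, "fingers": 0}
    - {"travel": [-1.4, 0, -0.65], "roll": 0, "fingers": 0}
    - {"travel": [-1.7, 0, -1.15], "roll": 0, "fingers": 0}
    - {"travel": [-2.15, 0, -1.65], "roll": 0, "fingers": 0}
    - {"travel": [-2.6, 0, -2.1], "roll": 0, "fingers": 0}

```text
time_s: 39.7
tcp_pos: [0.493, -0.2686, 0.0757]
ee_rot: [[0.027, -1.0, 0.001], [-1.0, -0.027, -0.0], [0.0, -0.001, -1.0]]
wrist_force: [-1.0, -2.1, -3.5]
gripper_width: 0.381
```

```bash
python3 tilt2.py 1
```

```text
side 487 min [-0.0889 -0.022   0.008 ] max [0.0299 0.022  0.0829]
  face 32 [-0.0394 -0.003   0.0385] n [ 0.945 -0.08   0.316] ang 18.5 min [-0.0478 -0.014   0.0004] max [-0.0185  0.0115  0.0636]
  face 34 [-0.0368 -0.0025  0.0362] n [ 0.915 -0.168  0.368] ang 21.9 min [-0.0478 -0.0136  0.0004] max [-0.0157  0.0114  0.0674]
scene 879 min [-0.0898 -0.022   0.0082] max [0.0299 0.0219 0.0786]
  face 85 [-0.0403  0.0003  0.0428] n [0.97  0.094 0.224] ang 13.0 min [-0.0448 -0.0136  0.0022] max [-0.0204  0.0139  0.0729]
  face 85 [-0.0379 -0.0003  0.037 ] n [ 0.946 -0.002  0.325] ang 18.9 min [-0.0448 -0.0138  0.0002] max [-0.018   0.0139  0.0729]
```

Request:
arm_command:
  rows:
    - {"travel": [-0.5, 0, -0.4], "roll": 0, "fingers": 0}
    - {"travel": [-1.0, 0, -0.75], "roll": 0, "fingers": 0}
    - {"travel": [-1.5, 0, -1.0], "roll": 0, "fingers": 0}
    - {"travel": [-2.0, 0, -1.25], "roll": 0, "fingers": 0}
    - {"travel": [-2.5, 0, -1.4], "roll": 0, "fingers": 0}
    - {"travel": [-2.8, 0, -1.4], "roll": 0, "fingers": 0}
    - {"travel": [-2.8, 0, -1.4], "roll": 0, "fingers": 0}

```text
time_s: 40.5
tcp_pos: [0.4922, -0.2407, 0.0893]
ee_rot: [[0.028, -1.0, 0.0], [-1.0, -0.028, -0.0], [0.0, -0.0, -1.0]]
wrist_force: [0.0, -2.8, -1.0]
gripper_width: 0.387
```

Request:
arm_command:
  rows:
    - {"travel": [1.5, 0, -1], "roll": 0, "fingers": 0}
    - {"travel": [1.5, 0, -5], "roll": 0, "fingers": 0}
    - {"travel": [1.5, 0, -9], "roll": 0, "fingers": 0}
    - {"travel": [1.5, 0, -9], "roll": 0, "fingers": 0}

```text
time_s: 40.9
tcp_pos: [0.4961, -0.2571, 0.1849]
ee_rot: [[0.028, -1.0, 0.012], [-1.0, -0.028, -0.004], [0.004, -0.012, -1.0]]
wrist_force: [2.1, -0.4, -1.7]
gripper_width: 0.383
```

```bash
python3 tilt2.py 1; python3 held.py w12 2>/dev/null; python3 -c "
from h import *
print(sense()['tcp_pos'],go(.490,-.173,.17,1.5))"
```

```text
side 197 min [-0.0169 -0.0215  0.0083] max [0.0244 0.0208 0.0529]
  face 18 [-0.0098  0.0026  0.0234] n [0.968 0.182 0.174] ang 10.2 min [-0.016  -0.0119  0.0004] max [-0.004   0.0132  0.0431]
  face 22 [-0.0096  0.002   0.0209] n [0.988 0.033 0.153] ang 8.8 min [-0.0153 -0.0123  0.0004] max [-0.0044  0.0132  0.0426]
scene 366 min [-0.0186 -0.0215  0.008 ] max [0.0213 0.0218 0.0562]
  face 72 [-0.0115  0.0002  0.0217] n [ 0.978 -0.038  0.203] ang 11.7 min [-0.0165 -0.0135  0.0004] max [-0.006   0.0139  0.046 ]
  face 74 [-0.0112 -0.001   0.0208] n [ 0.979 -0.033  0.203] ang 11.7 min [-0.0173 -0.0135  0.0004] max [-0.006   0.0139  0.046 ]
tcp [ 0.4926 -0.2555  0.1795] w 0.38954876931995625 F [-2.   0.3 -2.4]
313 Y [-15.4 -13.9  -0.1  13.8  15.5]
normal~ -170 291 c [0.0227 0.0001 0.0311] face dir x,z [ 0.202 -0.979] tilt -11.6 z (np.float64(0.012), np.float64(0.0519)) Y [-14.3  14.4]
normal~ -165 2 c [0.0258 0.0001 0.0157] face dir x,z [ 0.205 -0.979] tilt -11.8 z (np.float64(0.0124), np.float64(0.019)) Y [-14.4  14.7]
normal~ -160 1 c [ 0.01   -0.0242  0.0121] face dir x,z [1. 0.] tilt 90.0 z (np.float64(0.0121), np.float64(0.0121)) Y [-24.2 -24.2]
[ 0.49171786 -0.2553255   0.17807839] ([-8.23, -0.05, 0.82], np.float64(0.02682444068571499), 'n>=2')
```

Request:
arm_command:
  rows:
    - {"travel": [-8.2, -0.1, 0], "roll": 90, "fingers": 0}
    - {"travel": [-8.2, -0.1, 0], "roll": 90, "fingers": 0}
    - {"travel": [-8.2, -0.1, 0], "roll": 90, "fingers": 0}
    - {"travel": [-8.2, -0.1, 0], "roll": 90, "fingers": 0}
    - {"travel": [-8.2, -0.1, 0], "roll": 90, "fingers": 0}
    - {"travel": [-8.2, -0.1, 0], "roll": 90, "fingers": 0}
    - {"travel": [-8.2, -0.1, 0], "roll": 90, "fingers": 0}
    - {"travel": [-8.2, -0.1, 0], "roll": 90, "fingers": 0}
    - {"travel": [-8.2, -0.1, 0], "roll": 90, "fingers": 0}
    - {"travel": [-8.2, -0.1, 0], "roll": 90, "fingers": 0}

```text
time_s: 42.05
tcp_pos: [0.49, -0.1736, 0.1768]
ee_rot: [[-0.994, -0.109, -0.004], [-0.109, 0.994, 0.001], [0.004, 0.001, -1.0]]
wrist_force: [-0.3, 0.2, -2.4]
gripper_width: 0.382
```

Request:
arm_command:
  rows:
    - {"travel": [0, 0, 0], "roll": 4.1, "fingers": 0}
    - {"travel": [0, 0, 0], "roll": 4.1, "fingers": 0}
    - {"travel": [0, 0, 0], "roll": 4.1, "fingers": 0}

```text
time_s: 42.35
tcp_pos: [0.4905, -0.1738, 0.1776]
ee_rot: [[-0.999, -0.046, -0.003], [-0.046, 0.999, 0.0], [0.003, 0.001, -1.0]]
wrist_force: [0.0, -0.4, -1.9]
gripper_width: 0.383
```

```bash
python3 held.py w13 2>/dev/null; python3 -c "
from h import *
print(go(.493,-.173,.060,91.5))"
```

```text
tcp [ 0.4905 -0.1738  0.1776] w 0.3825462681260436 F [ 0.  -0.4 -1.9]
3025 Y [-16.7 -14.8   0.3  15.1  16.9]
normal~ -170 305 c [0.0244 0.0003 0.0318] face dir x,z [ 0.179 -0.984] tilt -10.3 z (np.float64(0.012), np.float64(0.0517)) Y [-14.1  15.3]
normal~ -175 63 c [0.0258 0.0003 0.0242] face dir x,z [ 0.179 -0.984] tilt -10.3 z (np.float64(0.012), np.float64(0.0435)) Y [-13.8  15. ]
normal~ 55 47 c [0.057  0.002  0.0848] face dir x,z [-1.    -0.002] tilt 89.9 z (np.float64(0.0829), np.float64(0.0861)) Y [-15.1  15.7]
([-0.25, 0.07, 11.79], np.float64(1.105684610811494), 'n>=3')
```

Request:
arm_command:
  rows:
    - {"travel": [-0.5, 0, 4], "roll": 1, "fingers": 0}
    - {"travel": [-0.5, 0, 8], "roll": 1, "fingers": 0}
    - {"travel": [-0.5, 0, 11], "roll": 1, "fingers": 0}
    - {"travel": [-0.5, 0, 11.6], "roll": 1, "fingers": 0}
    - {"travel": [-0.5, 0, 11.8], "roll": 1, "fingers": 0}
    - {"travel": [-0.5, 0, 12.0], "roll": 1, "fingers": 0}
    - {"travel": [-0.5, 0, 12.2], "roll": 1, "fingers": 0}
    - {"travel": [-0.5, 0, 12.2], "roll": 1, "fingers": 0}

```text
time_s: 43.2
tcp_pos: [0.4969, -0.1738, 0.058]
ee_rot: [[-1.0, -0.027, 0.002], [-0.027, 1.0, -0.0], [-0.002, -0.0, -1.0]]
wrist_force: [-0.9, -0.3, -1.8]
gripper_width: 0.384
```

Request:
arm_command:
  rows:
    - {"travel": [0, 0, 0.2], "roll": 0, "fingers": 0}
    - {"travel": [0, 0, 0.4], "roll": 0, "fingers": 0}
    - {"travel": [-0.2, 0, 0.6], "roll": 0, "fingers": 0}
    - {"travel": [-0.4, 0, 0.8], "roll": 0, "fingers": 0}
    - {"travel": [-0.4, 0, 0.8], "roll": 0, "fingers": 0}

```text
time_s: 43.7
tcp_pos: [0.5067, -0.1741, 0.0536]
ee_rot: [[-0.999, -0.03, 0.014], [-0.03, 1.0, -0.003], [-0.014, -0.003, -1.0]]
wrist_force: [3.3, 2.0, 14.7]
gripper_width: 0.381
```

Request:
arm_command:
  rows:
    - {"travel": [0, 0, 0.1], "roll": 0, "fingers": 0}
    - {"travel": [0, 0, 0.1], "roll": 0, "fingers": 0}
    - {"travel": [0, 0, 0], "roll": 0, "fingers": 48}
    - {"travel": [0, 0, 0], "roll": 0, "fingers": 55}
    - {"travel": [0, 0, 0], "roll": 0, "fingers": 60}
    - {"travel": [0, 0, 0], "roll": 0, "fingers": 60}
    - {"travel": [0, 0, -1], "roll": 0, "fingers": 60}
    - {"travel": [0, 0, -3], "roll": 0, "fingers": 60}
    - {"travel": [0, 0, -8], "roll": 0, "fingers": 60}
    - {"travel": [0, 0, -13], "roll": 0, "fingers": 60}

```text
time_s: 44.7
tcp_pos: [0.4994, -0.1738, 0.1801]
ee_rot: [[-1.0, -0.027, -0.003], [-0.027, 1.0, -0.0], [0.003, -0.0, -1.0]]
wrist_force: [1.1, 0.2, 0.4]
gripper_width: 0.598
```

Request:
arm_command:
  rows:
    - {"travel": [0, 0, -3], "roll": 0, "fingers": 60}
    - {"travel": [0, 10, -3], "roll": 0, "fingers": 60}
    - {"travel": [0, 15, -3], "roll": 0, "fingers": 60}
    - {"travel": [0, 15, -3], "roll": 0, "fingers": 60}

```text
time_s: 45.1
tcp_pos: [0.4959, -0.0226, 0.2099]
ee_rot: [[-1.0, -0.025, 0.001], [-0.025, 1.0, 0.0], [-0.001, 0.0, -1.0]]
wrist_force: [1.1, 0.0, 0.0]
gripper_width: 0.599
```

```bash
for c in ".495 -.174" ".433 -.176" ".642 -.286"; do python3 up.py $c; done
python3 - <<'E'
from h import *
print(sense()["tcp_pos"])
a,d=capture("scene"); b,_=capture("side")
save("end.png",np.hstack([cv2.resize(a[130:330,130:330],(400,400)),cv2.resize(b[150:310,270:430],(400,400))]))
for l in ("coin_guide","screw_jar","foot_pad","lens_ring","screwdriver","filter_frame"): print(l,[(np.round(r["position"],3).tolist(),round(r["p"],2)) for r in search_frame("scene",l)][:2])
E
```

```text
scene top z 0.0944 ((478.96734619140625, -173.63629150390625), (67.07172393798828, 36.34823226928711), 1.4662182331085205) 269
side top z 0.0957 ((476.10650634765625, -174.05992126464844), (60.77650451660156, 35.37541580200195), 1.0078415870666504) 112
scene top z 0.094 ((453.78997802734375, -174.0817413330078), (57.39863204956055, 36.31775665283203), 8.733949661254883) 133
side top z 0.0954 ((448.67529296875, -176.7350311279297), (68.17985534667969, 37.1768684387207), 3.4994966983795166) 146
scene top z 0.0963 ((642.5584106445312, -285.1466979980469), (31.98587417602539, 35.45045471191406), 0.09213771671056747) 242
side 0
[ 0.49612022 -0.02431129  0.20907627]
coin_guide [([0.71, 0.146, 0.03], 0.61)]
screw_jar [([0.765, -0.11, 0.056], 0.76), ([0.476, 0.06, 0.012], 0.36)]
foot_pad [([0.524, 0.358, 0.015], 0.95), ([0.642, -0.019, 0.097], 0.51)]
lens_ring [([0.471, 0.058, 0.015], 0.82), ([0.643, -0.273, 0.073], 0.19)]
screwdriver [([0.417, -0.001, 0.024], 0.89)]
filter_frame [([0.702, 0.274, 0.006], 0.63)]
```

View pics/end.png

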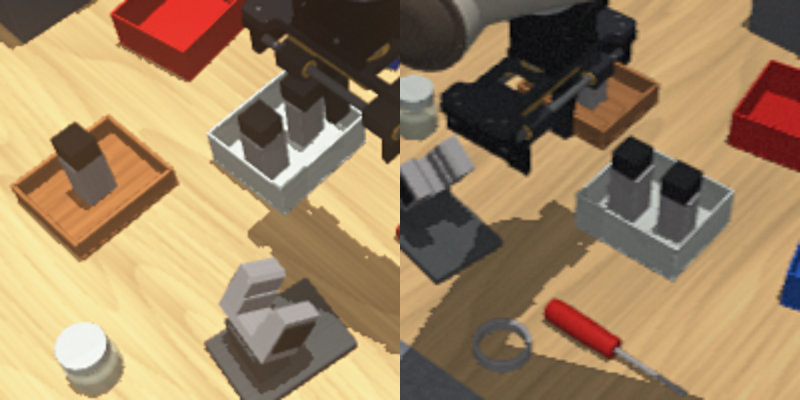

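```bash
python3 -c "
from h import *
print(sense()['time_s']); print(finish_job())"
```

```text
45.8
the job is handed in; nothing more can be done
None
```

I gauged both mat shoes, put each away and handed the job in at 45.8 s. No verdict was reported.

- **First shoe (tongue measured about 28 mm):** it passed the go part and stopped hard at -21 mm, the no-go step, under roughly 13 N. It stands in the wooden tray.
- **Second shoe (tongue measured about 32 mm):** it stopped at -2.3 mm, at the mouth, under roughly 19 N and well centred. It stands in the metal bin beside the shoe that was rejected earlier.

**Last checks:**
- All three shoes stand upright with their heads at the expected height. They are released and the gripper is clear.
- The bystanders I looked for are within about 5 mm of where they were.

**What went less well:**
- The tool can only point down, so I tilted the shoes in the fingers against the bin's edge. In the gauge they were about 3° (first) and 4–5° (second) off its axis. The limit is about 7°, so the second had little to spare.
- Standing the shoes up again jammed the foot on the bin rim once with each shoe, with wrist forces up to about 36 N. Both shoes slid in the grip, and I had to use another wall for the second.
- The side camera could not see the tray shoe at the end because the arm was in the way. Only the scene camera confirms that one.

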